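# Square up the coin guide on a parking-meter base plate

### The arm

A 6-joint arm with a two-finger parallel gripper is mounted at the origin on the work surface. World frame = base frame: x ahead of the robot, y to its left, z up, the work surface at z = 0. Lengths are in mm, angles in rad, forces in N, time in s.
With the tool pointing down it reaches from about 375 to 975 mm from the base axis. Payload 3.8 kg.
Tool frame: the origin (TCP) lies midway between the tips of the shut fingers; the grasp point (between the pads) lies 19 mm behind it; z points along the fingers, y is the line along which they close (so a half turn about z gives the same grasp; the last joint's range is limited). The gripper opens to 85 mm and grips with 20 to 120 N. Pads are 22 mm wide; open, the fingers measure 114 mm over their backs; the gripper's body (76 mm by 85 mm) begins 54 mm behind the grasp point. The pads swing forward as they close: fully open they stand 13 mm farther back than shut.
Start: joints at [-1.213, 0.264, 1.604, -0, 1.274, -0.037], TCP at [259.615, -623.071, 231.28] pointing down, gripper open.
Joint ranges: [-2.63, 2.63], [-0.94, 2.18], [0.31, 2.57], [-1.31, 4.45], [0, 2.66], [-2.55, 2.55]. Speed limits (rad/s): [2.57, 2.57, 3.14, 3.14, 3.14, 3.14].

### API

Orientations are given as [roll, pitch, yaw] about the fixed x, y, z axes, in that order (R = Rz(yaw) Ry(pitch) Rx(roll)).
In Python, from bench import ctrl gives the robot as it stands.
- The arm moves only by the tool apply_moves, never from a script. Its argument "steps" is a list of rows, each an object with "angular": the turn, a rotation vector about the tool's x, y, z in degrees, a list of three; "xyz": the shift along the tool's x, y, z in m, a list of three; "grip": the closure, from -1 (fully open) to 1 (shut), so that 0 is half open. A call has 1 to 8 rows; each row shifts and turns the commanded pose from where the row before left it, along the tool's axes as they then stand; what a row does not reach is not made up. A row lasts 1/12 s, in which the tool goes at most 41.7 mm and 7.16 degrees, less where a joint would pass 70% of its speed; a pose out of reach is approached as far as the arm can. A call is refused whole if a number of a shift passes 0.0417 or a number of a turn 7.16, either way. A call with a gripper value outside its range is refused whole. The fingers move at their own pace and stop on an object; the grip force is fixed at half the most. Time passes only in rows, so rows that do not move let the fingers close. It gives the time, the measured TCP pose, the force, the opening and the grip force at its end, in the units of the state.
- ctrl.get_obs(): the state, without advancing time (a new reading comes with each control period).
- ctrl.grab_frame(name): name is "side" or "top" or "wrist"; returns a dict with "color" (384x512x3 uint8, red, green, blue), "intrinsics" (3x3 intrinsics, pixels), "R" (3x3) and "t" (3): a world point X has camera coordinates R X + t. Camera axes: x right, y down, z forward; pixel columns grow to the right and rows downward; lengths in mm; the calibration is good to about 2 mm. A picture is of the moment at which its call begins. There is no depth.
- ctrl.close_job(): hands the job in; it is judged then, once.
Trained networks look in the newest picture that a camera, given by its name, has taken for a name from the list of things; names that differ only in an ending like _2 or _b are one class to them, and where a whole thing is asked for, a point or a joint stands for the part that bears it (a point fixed in the world has none). Each returns a list of dicts, best first, with "score" (0 to 1); they miss things now and then, are a little off and sometimes report something else, mostly with a low value. They report only what shows in the picture. A call takes as long as a camera call. They do not tell look-alikes from the thing itself.
- ctrl.masks_of(camera, query): "pixels" (384x512 bool, what is visible of it) and "rect" ([left, top, width, height] as shares, 0 to 1, of the picture: columns of its width, rows of its height, round what is visible of it).
- ctrl.mark_of(camera, query): "point" ([row, column] as shares, 0 to 1, of the picture: columns of its width, rows of its height: a listed point, or the origin of a listed thing).
The state is a dict: "t": time; "qpos": joint angles; "joint_vel": joint speeds; "tau": joint torques, N m; "tool_pos": TCP position; "ee_rot": TCP orientation; "force": force on the tool from outside, world axes, zero at the start; "ft_torque": the same for the moment, N m; "width": finger opening in mm; "gripper_force": force on a finger pad.
Only numpy, scipy, OpenCV 4.12 (cv2) and the standard library are available. Lean on these libraries where they do the work, as an engineer would, in place of code of your own. Each camera call takes 0.05 s, during which the arm holds its last target. There are 200 camera calls.

### The job

Lift the try square out of its wooden tray, put it down on the cart top and take it again by its dark stock. Then lay the stock flush against the near edge of the clamped base plate and slide the square along that edge, so that its blade swings the yellow coin guide, without forcing it, until the guide is square to the edge and lies flush along the blade. Leave the square lying flat there, flush against both, and leave the other parts where they are.

Things in the scene. Friction and masses are not known exactly. Their poses are not given: they have to be found in the camera images.
- try_square: Try square, 0.24 kg: bright steel blade 120 x 30 x 5 mm at right angles to one end of a dark blue-grey stock 80 x 20 x 21 mm with brass-faced inner side. Frame at the heel, at the stock's underside: x along the blade to its tip, y along the stock to its free end, z up. Stock x -20..0, y 0..80, z 0..21 mm; blade x 0..120, y 0..30, z 8..13 mm. On the bare cart it rests tilted 4 degrees, tip down.
- square_heel (a point): The heel of the square (its origin and axes): where the line of the stock's inner brass face (x = 0, looking to +x, goes against the plate's near edge) meets the line of the blade's outer edge (y = 0, looking to -y, goes against the coin guide).
- square_blade (a point): Place to grip the blade, square's axes: middle of its 30 mm width and 5 mm thickness, 36 mm from the stock's inner face, near the whole square's centre of mass. In the tray both sides are free here; the blade's underside is 13 mm over the cart, the tray board under it 5 mm thick. Lift straight up by 30 mm or more to clear the pocket.
- square_stock (a point): Place to grip the stock, square's axes: middle of the 50 mm of it that are not joined to the blade, half-way up its 21 mm height; 20 mm wide along x. In the tray it is sunk to its top in the pocket (2 mm play), with no room for fingers.
- base_plate: Steel mechanism plate 125 (x) x 170 (y) x 7.5 mm flat on the cart, clamped, immovable. Origin: centre of its underside. Two blue strap clamps, 24 mm high with their nuts, lie over the far edge at y = -75 and +56 mm. Pillars and wheels up to 36 mm over the cart stand at y below -50, and at y above +50 mm with x above -12 mm.
- ref_edge (a point): Middle of the plate's near (reference) edge, at its upper face. x from the edge into the plate, y along the edge to the left, z up. Straight, 170 mm long. With the stock resting on the cart, the blade passes 0.5 mm over the plate.
- tray_pocket (a point): Fixed wooden tray of the square: centre of the floor of the stock's pocket, 5 mm over the cart. x along the stored blade, y along the stored stock. The tray reaches from x = -26 to +138 and y = -54 to +58 mm; the walls about the pocket are 26 mm high over the cart, the rest under the blade's tip 13 mm.
- canister_mid (a point): Bystander: aluminium screw-top canister with a knurled lid, 67 mm across, 88 mm high; point half-way up. Leave it.
- bezel_mid (a point): Bystander: chrome viewing lens bezel, a ring 66 mm across and 12 mm high; centre. Leave it.
- dish_mid (a point): Bystander: round dark steel dish, 76 mm across and 12 mm high, holding four brass pawl springs; centre. Leave it.
- wheel_mid (a point): Bystander: grey cast zinc ratchet wheel 57 mm across and 13 mm high, lying flat; centre. Leave it.
- square_tip (a point): Middle of the blade's width, 85.5 mm from the stock's inner face and 34.5 mm short of the tip; square's axes. When the guide lies flush along the blade, the far half of the guide's left wall is centred 17.5 mm to the -y side of this point, and its near half 17.5 mm to the -y side of square_blade.
- guide_slot (a point): Middle of the slot, 25 mm in from the near edge and along it, in which the coin guide's pivot is locked: anywhere up to 8 mm left or right of this point. The guide is not measured. It is a straight yellow channel, 22 mm wide, its pivot on its centre line, reaching from 12 to 110 mm in from the near edge when square, its top 32 mm over the cart. Its left flank is flat. Axes of the plate.
- bare_field (a point): Centre of the plate's upper face, axes of the plate: bare from the guide to y = +45 mm. The guide's far end starts 0.07 to 0.20 rad to the left (+y) of square. It turns on its pivot with 0.12 N m of friction (1 to 2 N at the far end) and stays where left; once flush along a blade pushed in -y, the pivot stops it and the push rises sharply. coin_guide_c1 and c2: near and far half of its left wall.
Things that resemble listed ones, but are neither listed nor needed, are in the scene too. There is more than one size of the base_plate; the one meant has the size given above.

How it is judged (in metres and radians):
On the way, in this order (a step that is already met when the one before it is completed fails the run):
1. the square, out of its tray, has been put down on the cart and let go (horizontal distance between square_stock and tray_pocket above 0.06 m and height (world z) of square_stock below 0.016 m and angle between square_stock's own z axis and vertical below 0.1 rad and contact force between each of the fingers, the arm and try_square below 0.05 N and linear speed of try_square below 0.02 m/s), for 0.2 s.
2. the square has been taken again by its stock (distance between the grasp point and square_stock below 0.05 m and contact force between the fingers and try_square above 1 N), for 0.1 s.
At the end, for the whole second after the job is handed in: The square lies flat and still, stock on the cart; heel within 1.5 mm of the near edge's line, blade within 0.02 rad of square to the edge; the guide's left wall within 1.5 mm of the blade both at its near and at its far half (wall centres under 19 mm from the blade's centre line points) (x of square_heel in the frame of ref_edge between -0.0015 and 0.0015 m and angle between the x axis of square_heel and the x axis of ref_edge, either way round below 0.02 rad and angle between square_heel's own z axis and vertical below 0.02 rad and height (world z) of square_heel below 0.002 m and linear speed of try_square below 0.01 m/s and horizontal distance between square_blade and coin_guide_c1 below 0.019 m and horizontal distance between square_tip and coin_guide_c2 below 0.019 m); the robot touches nothing.
It fails at once if the square was forced or banged against the plate or the coin guide (over 40 N) (contact force between try_square and base_plate above 40 N).
It fails at once if a bystander was shifted by more than 15 mm (distance of any of canister_mid, bezel_mid, dish_mid, wheel_mid from where it was at the start of the episode above 0.015 m).
It also fails if it takes over 64 s, if anything falls off the work surface, if the arm or the gripper's body presses on something with over 40 N, if the wrist force passes 120 N, or if a joint passes its speed limit or range.

## Working session

There is one attempt and no reset: what is moved stays moved. The work goes in short steps, Python scripts to look and compute and a tool call to move; the robot and the scene stay as the last step left them, time stands still between calls to the robot, and variables do not carry over. Pictures are saved under pics/ and viewed, at most 10 in all, crops included, and the job is handed in when it is done.

Besides the shell and the picture viewer there is one more tool, called as name([rows], argument=value, ...), one row to a line, values as JSON. apply_moves: Moves the arm, as the interface text tells. Its arguments: {"type":"object","properties":{"steps":{"type":"array"}},"required":["steps"]}

```bash
mkdir -p pics
cat > h.py <<'E'
import numpy as np, cv2
from bench import ctrl
def grab(c,save=None):
    f=ctrl.grab_frame(c); f={k:np.array(v) for k,v in f.items()}
    if save: cv2.imwrite('pics/'+save,cv2.cvtColor(f['color'],cv2.COLOR_RGB2BGR))
    return f
def ray2z(f,u,v,z):
    K,R,t=f['intrinsics'],f['R'],f['t']
    d=R.T@np.linalg.solve(K,np.array([u,v,1.])); o=-R.T@t.ravel()
    return o+d*(z-o[2])/d[2]
def proj(f,X):
    p=f['intrinsics']@(f['R']@np.array(X,float)+f['t'].ravel()); return p[:2]/p[2]
E
python3 - <<'E'
from h import *
np.set_printoptions(precision=1,suppress=True)
print(ctrl.get_obs())
zs=dict(square_heel=5,square_blade=15.5,square_stock=15.5,square_tip=15.5,tray_pocket=5,ref_edge=7.5,guide_slot=7.5,bare_field=7.5,base_plate=0,canister_mid=44,bezel_mid=6,dish_mid=6,wheel_mid=6)
for c in ['top','side']:
    f=grab(c,c+'0.png'); print(c,-f['R'].T@f['t'].ravel())
    for n,z in zs.items():
        for m in ctrl.mark_of(c,n)[:3]:
            r,cc=m['point']; print(n,round(m['score'],2),np.array([cc*512,r*384]),ray2z(f,cc*512,r*384,z))
E
python3 -c "
import cv2
for c in ['top','side']:
    i=cv2.imread('pics/%s0.png'%c); cv2.imwrite('pics/%s0b.png'%c,cv2.resize(i,(800,600),interpolation=cv2.INTER_CUBIC))"
```

```text
{'t': 0.0, 'qpos': array([-1.2,  0.3,  1.6, -0. ,  1.3, -0. ]), 'joint_vel': array([ 0., -0., -0.,  0.,  0.,  0.]), 'tau': array([ -0. , -51.5, -36.7,  -0. ,   0. ,   0. ]), 'tool_pos': array([ 259.3, -622.4,  230. ]), 'ee_rot': array([-3.1, -0. ,  0.4]), 'force': array([ 0.2, -0.7, -0.6]), 'ft_torque': array([ 0., -0.,  0.]), 'gripper_force': 0.0, 'width': 85.79174766361719}
top [455.9   5.9 930.5]
square_heel 0.69 [146.9 232.2] [485.5 253.4   5. ]
square_heel 0.16 [131.3 240.8] [464.4 292.8   5. ]
square_blade 0.84 [138.5 219.6] [517.9 272.8  15.5]
square_blade 0.41 [316.2 219.1] [ 508.9 -188.5   15.5]
square_stock 0.64 [119.8 237. ] [474.6 318.7  15.5]
square_stock 0.23 [128.7 242.5] [460.2 295.8  15.5]
square_tip 0.76 [135.8 200.1] [568.7 281.1  15.5]
tray_pocket 0.82 [132.8 240.9] [464.1 288.8   5. ]
ref_edge 0.73 [296.3 224. ] [ 497.7 -136.6    7.5]
ref_edge 0.67 [373.2 191.9] [ 579.  -348.6    7.5]
guide_slot 0.91 [385.6 191.9] [ 578.3 -382.5    7.5]
guide_slot 0.71 [314.4 216.5] [ 516.3 -185.7    7.5]
bare_field 0.94 [296.5 203.7] [ 551.3 -139.5    7.5]
bare_field 0.56 [372.3
[... 854 characters left out ...]
2 264.8] [ 496.3 -130.7    7.5]
ref_edge 0.63 [309.7 337.5] [ 574.2 -347.9    7.5]
guide_slot 0.76 [325.1 351.1] [ 587.5 -382.6    7.5]
guide_slot 0.58 [247.6 282.4] [ 513.7 -187.6    7.5]
guide_slot 0.37 [166.7 150.7] [473.1 319.2   7.5]
bare_field 0.68 [254.7 262.5] [ 548.2 -146.1    7.5]
bare_field 0.67 [330.1 332.1] [ 615.6 -353.6    7.5]
base_plate 0.94 [253. 261.] [ 548.6 -135.7    0. ]
base_plate 0.62 [329.9 331.7] [ 618.6 -349.7    0. ]
canister_mid 0.56 [267.6 161.5] [701.6 119.9  44. ]
bezel_mid 0.98 [325.1 239.8] [ 724.9 -149.9    6. ]
dish_mid 0.58 [293.3 197.2] [722.3   5.    6. ]
dish_mid 0.36 [163.4 152.6] [462.3 316.2   6. ]
wheel_mid 0.67 [251.2 363.8] [ 452.3 -350.     6. ]
```

View pics/top0b.png

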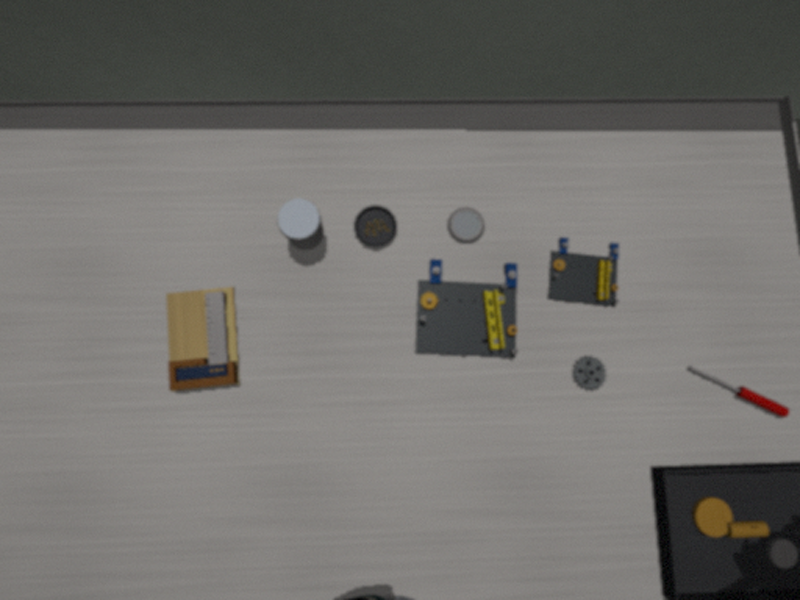

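View pics/side0b.png

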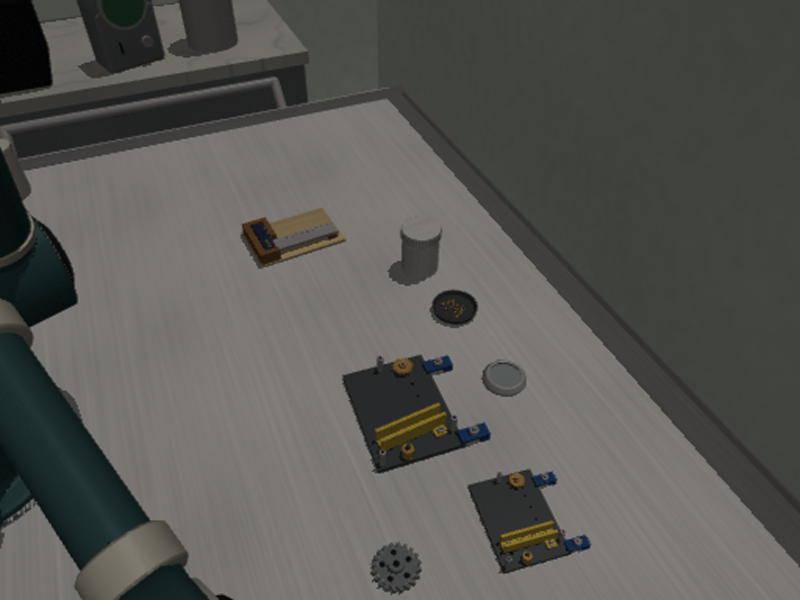

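The top view shows the tray and square at about (205,340), with the blade pointing away. The larger, listed plate is at (467,318) with its yellow guide at (494,320), and a smaller look-alike is at (583,278). The marks agree from both cameras: plate about (552,-140), square heel about (485,258). Next I go over the plate for a close look, then on to the tray.

apply_moves([
  {"angular": [0, 0, 5.65], "xyz": [0, 0, 0], "grip": -1},
  {"angular": [0, 0, 5.65], "xyz": [0, 0, 0], "grip": -1},
  {"angular": [0, 0, 5.66], "xyz": [0, 0, 0], "grip": -1},
  {"angular": [0, 0, 5.66], "xyz": [0, 0, 0], "grip": -1},
  {"angular": [0, 0, 0], "xyz": [0.0172, -0.0345, 0], "grip": -1},
  {"angular": [0, 0, 0], "xyz": [0.0172, -0.0345, 0], "grip": -1},
  {"angular": [0, 0, 0], "xyz": [0.0172, -0.0345, 0], "grip": -1},
  {"angular": [0, 0, 0], "xyz": [0.0172, -0.0345, 0], "grip": -1},
])

```text
t: 2.07
tool_pos: [328.7, -483.8, 231.2]
ee_rot: [-3.142, -0.0, -0.001]
force: [0.7, -0.2, 0.1]
width: 85.1
gripper_force: 0.0
```

apply_moves([
  {"angular": [0, 0, 0], "xyz": [0.0172, -0.0345, 0], "grip": -1},
  {"angular": [0, 0, 0], "xyz": [0.0172, -0.0345, 0], "grip": -1},
  {"angular": [0, 0, 0], "xyz": [0.0172, -0.0345, 0], "grip": -1},
  {"angular": [0, 0, 0], "xyz": [0.0172, -0.0345, 0], "grip": -1},
  {"angular": [0, 0, 0], "xyz": [0.0172, -0.0345, 0], "grip": -1},
  {"angular": [0, 0, 0], "xyz": [0.0172, -0.0345, 0], "grip": -1},
  {"angular": [0, 0, 0], "xyz": [0.0172, -0.0345, 0], "grip": -1},
  {"angular": [0, 0, 0], "xyz": [0.0172, -0.0345, 0], "grip": -1},
])

```text
t: 2.73
tool_pos: [466.6, -207.3, 231.7]
ee_rot: [3.141, -0.001, -0.0]
force: [0.2, -1.4, -0.2]
width: 85.7
gripper_force: 0.0
```

apply_moves([
  {"angular": [0, 0, 0], "xyz": [0.0172, -0.0345, 0], "grip": -1},
  {"angular": [0, 0, 0], "xyz": [0.0172, -0.0345, 0], "grip": -1},
  {"angular": [0, 0, 0], "xyz": [0, 0, 0], "grip": -1},
  {"angular": [0, 0, 0], "xyz": [0, 0, 0], "grip": -1},
  {"angular": [0, 0, 0], "xyz": [0, 0, 0], "grip": -1},
])

```text
t: 3.15
tool_pos: [500.3, -140.1, 231.3]
ee_rot: [3.141, 0.0, 0.001]
force: [-0.6, 0.5, 0.3]
width: 85.8
gripper_force: 0.0
```

Run:
```python
from h import *
np.set_printoptions(precision=3,suppress=True)
o=ctrl.get_obs();print(o['t'],o['tool_pos'],o['ee_rot'],o['qpos'])
f=grab('wrist','w1.png'); print(-f['R'].T@f['t'].ravel(),f['R'])
for n,z in dict(ref_edge=7.5,guide_slot=7.5,bare_field=7.5,base_plate=0).items():
    for m in ctrl.mark_of('wrist',n)[:2]:
        r,cc=m['point']; print(n,round(m['score'],2),np.array([cc*512,r*384]),ray2z(f,cc*512,r*384,z))
```

```text
3.15 [ 500.321 -140.083  231.317] [3.141 0.    0.001] [-0.321 -0.032  1.932 -0.001  1.241  1.249]
[ 581.369 -140.568  372.592] [[ 0.001 -1.    -0.001]
 [-0.949 -0.001  0.315]
 [-0.315  0.    -0.949]]
ref_edge 0.77 [255.693 168.384] [ 492.286 -140.016    7.5  ]
ref_edge 0.77 [415.181 106.099] [ 575.271 -346.301    7.5  ]
guide_slot 0.96 [289.587 152.218] [ 514.986 -186.246    7.5  ]
guide_slot 0.87 [438.989  94.387] [ 589.586 -374.019    7.5  ]
bare_field 0.96 [253.901 122.419] [ 554.453 -137.594    7.5  ]
bare_field 0.94 [423.885  70.618] [ 617.425 -349.222    7.5  ]
base_plate 0.85 [417.28   68.506] [ 620.612 -344.654    0.   ]
```

View pics/w1.png

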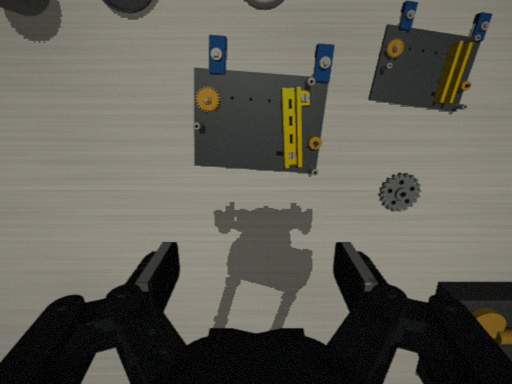

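The wrist view shows the plate's near edge running from about (194,165) to (317,173). The guide spans (283..302, 88..167), leaning slightly left at its far end. Now I fit the edge and the guide's left flank by their pixel boundaries.

```bash
cat >> h.py <<'E'
def edgeline(f,u0,u1,v0,v1,z,horiz=True,img=None):
    """strongest gradient per column(row) -> world line fit at height z; returns pts"""
    g=cv2.GaussianBlur((cv2.cvtColor(f['color'],cv2.COLOR_RGB2GRAY) if img is None else img).astype(np.float32),(0,0),0.8)
    P=[]
    rng=range(u0,u1) if horiz else range(v0,v1)
    for k in rng:
        s=g[v0:v1,k] if horiz else g[k,u0:u1]
        d=np.abs(np.gradient(s)); i=int(d.argmax())
        if 0<i<len(d)-1:
            a,b,c=d[i-1:i+2]; i=i+0.5*(a-c)/(a-2*b+c+1e-9)
        # pixel centres at integer+0.5
        P.append(ray2z(f,k+.5,v0+i+.5,z) if horiz else ray2z(f,u0+i+.5,k+.5,z))
    P=np.array(P)[:,:2]
    vx,vy,x,y=cv2.fitLine(P.astype(np.float32),cv2.DIST_HUBER,0,.01,.01).ravel()
    r=(P-[x,y])@[-vy,vx]
    return np.array([x,y]),np.array([vx,vy]),np.std(r),np.median(np.abs(r))
E
python3 - <<'E'
from h import *
np.set_printoptions(precision=4,suppress=True)
f=grab('wrist'); np.savez('w1.npz',**f)
for z in [0,7.5]:
    c,d,s,m=edgeline(f,200,300,158,182,z); print('near',z,c,d,np.arctan2(d[1],d[0]),s,m)
c,d,s,m=edgeline(f,185,202,80,155,7.5,False); print('left end',c,d,s,m)
c,d,s,m=edgeline(f,200,215,158,182,7.5); print(c,m)
hsv=cv2.cvtColor(f['color'],cv2.COLOR_RGB2HSV)
y=((abs(hsv[...,0].astype(int)-28)<6)&(hsv[...,1]>150)&(hsv[...,2]>90)).astype(np.uint8)*255
for z in [8,32]:
    c,d,s,m=edgeline(f,272,296,95,160,z,False,y); print('flank',z,c,d,np.arctan2(d[1],d[0]),s,m)
E
```

```text
near 0 [ 488.9401 -131.7632] [0.0672 0.9977] 1.5035807 0.39506185764945817 0.2752917250287262
near 7.5 [ 490.7927 -131.9718] [0.0672 0.9977] 1.5035809 0.3871093327722597 0.26975122061078016
left end [538.9855 -57.9354] [ 0.9978 -0.0659] 1.381987177797572 0.09642228026920374
[494.6457 -74.3402] 0.0090034137477305
flank 8 [ 545.0255 -176.8307] [0.9972 0.0751] 0.07516308 5.41549608927734 0.32129050859502895
flank 32 [ 547.3915 -174.546 ] [0.9972 0.0751] 0.075164564 5.05896876052907 0.30008972250758575
```

Plate yaw is about -0.067 rad, and ref_edge is about (490,-140). The flank leans 0.142 rad left, within the stated range. On to the tray.

apply_moves([
  {"angular": [0, 0, 0], "xyz": [0, -0.0377, 0], "grip": -1},
  {"angular": [0, 0, 0], "xyz": [0, -0.0377, 0], "grip": -1},
  {"angular": [0, 0, 0], "xyz": [0, -0.0377, 0], "grip": -1},
  {"angular": [0, 0, 0], "xyz": [0, -0.0377, 0], "grip": -1},
  {"angular": [0, 0, 0], "xyz": [0, -0.0377, 0], "grip": -1},
  {"angular": [0, 0, 0], "xyz": [0, -0.0377, 0], "grip": -1},
  {"angular": [0, 0, 0], "xyz": [0, -0.0377, 0], "grip": -1},
  {"angular": [0, 0, 0], "xyz": [0, -0.0377, 0], "grip": -1},
])

```text
t: 4.12
tool_pos: [500.3, 162.6, 231.5]
ee_rot: [-3.142, -0.001, -0.001]
force: [-0.2, 0.0, -0.7]
width: 85.2
gripper_force: 0.0
```

apply_moves([
  {"angular": [0, 0, 0], "xyz": [0, -0.0377, 0], "grip": -1},
  {"angular": [0, 0, 0], "xyz": [0, -0.0377, 0], "grip": -1},
  {"angular": [0, 0, 0], "xyz": [0, -0.0377, 0], "grip": -1},
  {"angular": [0, 0, 0], "xyz": [0, 0, 0], "grip": -1},
  {"angular": [0, 0, 0], "xyz": [0, 0, 0], "grip": -1},
  {"angular": [0, 0, 0], "xyz": [0, 0, 0], "grip": -1},
])

```text
t: 4.62
tool_pos: [500.4, 273.9, 231.0]
ee_rot: [3.141, 0.0, 0.0]
force: [0.8, -0.0, -0.3]
width: 85.4
gripper_force: 0.0
```

Run:
```python
from h import *
np.set_printoptions(precision=3,suppress=True)
o=ctrl.get_obs();print(o['t'],o['tool_pos'],o['ee_rot'],o['qpos'])
f=grab('wrist','w2.png'); np.savez('w2.npz',**f)
for n,z in dict(square_heel=5,square_blade=15.5,square_stock=15.5,square_tip=15.5,tray_pocket=5).items():
    for m in ctrl.mark_of('wrist',n)[:1]:
        r,cc=m['point']; print(n,round(m['score'],2),np.array([cc*512,r*384]),ray2z(f,cc*512,r*384,z))
cv2.imwrite('pics/w2b.png',cv2.resize(cv2.cvtColor(f['color'],cv2.COLOR_RGB2BGR)[40:220,160:400],(800,600),interpolation=cv2.INTER_CUBIC))
```

```text
4.6167 [500.444 273.901 230.99 ] [3.141 0.    0.   ] [ 0.458  0.068  1.831 -0.001  1.243  2.028]
square_heel 0.87 [267.725 174.912] [482.363 256.944   5.   ]
square_blade 0.59 [259.123 148.608] [521.316 269.336  15.5  ]
square_stock 0.79 [228.608 184.205] [471.87  311.439  15.5  ]
square_tip 0.87 [254.618 110.899] [569.368 275.246  15.5  ]
tray_pocket 0.94 [243.302 183.398] [469.849 291.577   5.   ]
```

View pics/w2b.png

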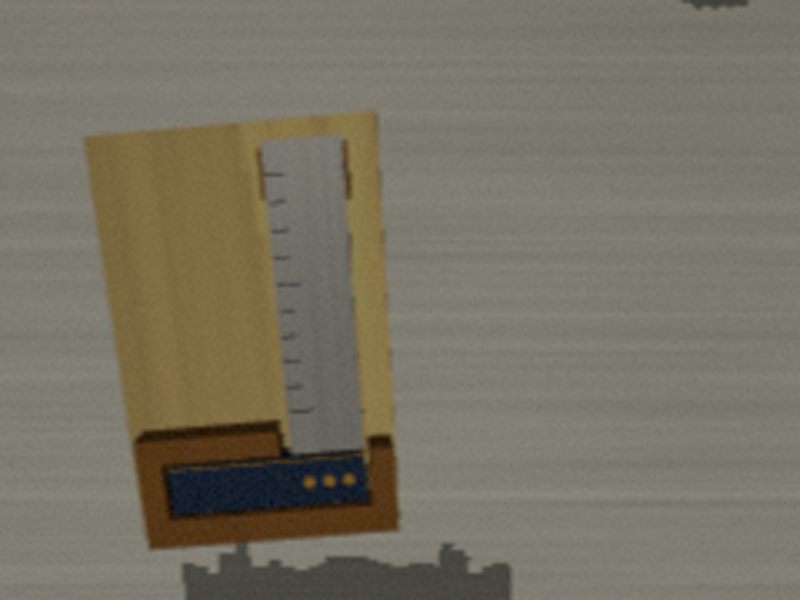

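The crop shows the blade from about (303,140) at its tip to (325,450) at the stock, and the blue stock across the bottom. Fitting the blade's edges by calibration.

Run:
```python
from h import *
np.set_printoptions(precision=3,suppress=True)
f=dict(np.load('w2.npz'))
sat=cv2.cvtColor(f['color'],cv2.COLOR_RGB2HSV)[...,1]
L=edgeline(f,230,252,95,160,18,False,sat); R=edgeline(f,257,276,95,160,18,False,sat)
print(L,R, L[1][1]/L[1][0],R[1][1]/R[1][0])
b=f['color'][...,2].astype(np.float32)
# stock mask: blue > red
m=((f['color'][...,2].astype(int)-f['color'][...,0]>12)).astype(np.uint8); m[:165]=0; m[200:]=0; m[:,:195]=0;m[:,285:]=0
ys,xs=np.nonzero(m); r=cv2.minAreaRect(np.c_[xs,ys].astype(np.float32)+.5); print(r)
P=np.array([ray2z(f,u,v,26) for u,v in cv2.boxPoints(r)])[:,:2]; print(P,P.mean(0)); 
for p,w in zip(P,np.roll(P,1,0)): print(np.linalg.norm(p-w))
```

```text
(array([546.302, 290.608], dtype=float32), array([0.996, 0.086], dtype=float32), np.float64(0.07511989303083802), np.float64(0.05576661159504461)) (array([546.335, 255.331], dtype=float32), array([ 0.988, -0.154], dtype=float32), np.float64(4.6268115871640765), np.float64(2.953039973304283)) 0.08584924 -0.15551823
((240.3298797607422, 185.8736114501953), (12.520001411437988, 57.73554611206055), 85.42607879638672)
[[478.276 333.762]
 [484.697 256.661]
 [467.167 255.049]
 [460.546 333.334]] [472.671 294.701]
17.735277700748753
77.3669725296979
17.603640697956944
78.56458845519987
```

apply_moves([
  {"angular": [0, 0, -4.9], "xyz": [0.0213, 0.0008, 0], "grip": -1},
  {"angular": [0, 0, 0], "xyz": [0, 0, 0.0355], "grip": -1},
  {"angular": [0, 0, 0], "xyz": [0, 0, 0.0355], "grip": -1},
  {"angular": [0, 0, 0], "xyz": [0, 0, 0.0355], "grip": -1},
  {"angular": [0, 0, 0], "xyz": [0, 0, 0.0355], "grip": -1},
  {"angular": [0, 0, 0], "xyz": [0, 0, 0.0355], "grip": -1},
  {"angular": [0, 0, 0], "xyz": [0, 0, 0.0255], "grip": -1},
  {"angular": [0, 0, 0], "xyz": [0, 0, 0.011], "grip": -1},
])

```text
t: 5.58
tool_pos: [518.6, 271.6, 12.8]
ee_rot: [3.139, 0.007, 0.085]
force: [-0.8, -0.5, -0.6]
width: 85.1
gripper_force: 0.0
```

apply_moves([
  {"angular": [0, 0, 0], "xyz": [0, 0, 0.01], "grip": -1},
  {"angular": [0, 0, 0], "xyz": [0, 0, 0], "grip": -1},
  {"angular": [0, 0, 0], "xyz": [0, 0, 0], "grip": -1},
])

```text
t: 5.83
tool_pos: [522.7, 274.1, 8.3]
ee_rot: [-3.141, -0.001, 0.085]
force: [0.3, 0.5, 0.3]
width: 85.3
gripper_force: 0.0
```

apply_moves([
  {"angular": [0, 0, 0], "xyz": [0, 0, 0.0025], "grip": -1},
  {"angular": [0, 0, 0], "xyz": [0, 0, 0], "grip": 1},
  {"angular": [0, 0, 0], "xyz": [0, 0, 0], "grip": 1},
  {"angular": [0, 0, 0], "xyz": [0, 0, 0], "grip": 1},
  {"angular": [0, 0, 0], "xyz": [0, 0, 0], "grip": 1},
  {"angular": [0, 0, 0], "xyz": [0, 0, 0], "grip": 1},
  {"angular": [0, 0, 0], "xyz": [0, 0, 0], "grip": 1},
  {"angular": [0, 0, 0], "xyz": [0, 0, 0], "grip": 1},
])

```text
t: 6.5
tool_pos: [522.2, 274.2, 5.6]
ee_rot: [-3.141, -0.001, 0.086]
force: [-1.2, -0.2, 5.4]
width: 28.3
gripper_force: 59.1
```

apply_moves([
  {"angular": [0, 0, 0], "xyz": [0, 0, -0.01], "grip": 1},
  {"angular": [0, 0, 0], "xyz": [0, 0, -0.015], "grip": 1},
  {"angular": [0, 0, 0], "xyz": [0, 0, -0.02], "grip": 1},
  {"angular": [0, 0, 0], "xyz": [0, 0, -0.02], "grip": 1},
  {"angular": [0, 0, 0], "xyz": [0, 0, -0.02], "grip": 1},
  {"angular": [0, 0, 0], "xyz": [0, 0, 0], "grip": 1},
  {"angular": [0, 0, 0], "xyz": [0, 0, 0], "grip": 1},
])

```text
t: 7.08
tool_pos: [522.5, 274.2, 90.8]
ee_rot: [-3.141, -0.002, 0.086]
force: [0.1, -0.1, -3.1]
width: 28.0
gripper_force: 59.9
```

Run:
```python
from h import *
np.set_printoptions(precision=3,suppress=True)
o=ctrl.get_obs();print(o['t'],o['tool_pos'],o['ee_rot'],o['force'],o['ft_torque'],o['width'])
f=grab('wrist','w3.png'); g=grab('side')
a=cv2.cvtColor(f['color'],cv2.COLOR_RGB2BGR)[60:330,130:382]; b=cv2.cvtColor(g['color'],cv2.COLOR_RGB2BGR)[60:200,120:270]
cv2.imwrite('pics/w3b.png',np.hstack([cv2.resize(a,(400,428)),cv2.resize(b,(400,428))]))
```

```text
7.0833 [522.491 274.162  90.772] [-3.141 -0.002  0.086] [ 0.067 -0.115 -3.068] [-0.042  0.004 -0.022] 28.035421189107705
```

View pics/w3b.png

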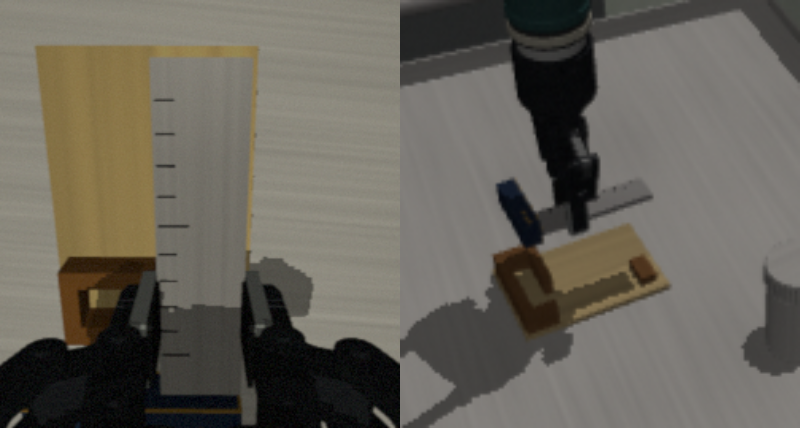

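Square lifted cleanly and level, pocket empty. Now I carry it to the open cart at about heel (460,40), turned to the plate's yaw.

apply_moves([
  {"angular": [0, 0, 4.37], "xyz": [0, 0, 0], "grip": 1},
  {"angular": [0, 0, 4.37], "xyz": [0, 0, 0], "grip": 1},
  {"angular": [0, 0, 0], "xyz": [-0.001, 0.02, 0], "grip": 1},
  {"angular": [0, 0, 0], "xyz": [-0.0015, 0.0308, 0], "grip": 1},
  {"angular": [0, 0, 0], "xyz": [-0.0015, 0.0308, 0], "grip": 1},
  {"angular": [0, 0, 0], "xyz": [-0.0015, 0.0308, 0], "grip": 1},
  {"angular": [0, 0, 0], "xyz": [-0.0015, 0.0308, 0], "grip": 1},
  {"angular": [0, 0, 0], "xyz": [-0.0015, 0.0308, 0], "grip": 1},
])

```text
t: 7.85
tool_pos: [499.4, 99.3, 87.5]
ee_rot: [3.141, 0.004, -0.067]
force: [-0.1, 1.0, -1.7]
width: 28.0
gripper_force: 60.0
```

apply_moves([
  {"angular": [0, 0, 0], "xyz": [-0.0015, 0.0308, 0], "grip": 1},
  {"angular": [0, 0, 0], "xyz": [0, 0.018, 0.01], "grip": 1},
  {"angular": [0, 0, 0], "xyz": [0, 0, 0.025], "grip": 1},
  {"angular": [0, 0, 0], "xyz": [0, 0, 0.025], "grip": 1},
  {"angular": [0, 0, 0], "xyz": [0, 0, 0.017], "grip": 1},
  {"angular": [0, 0, 0], "xyz": [0, 0, 0.008], "grip": 1},
  {"angular": [0, 0, 0], "xyz": [0, 0, 0.003], "grip": 1},
  {"angular": [0, 0, 0], "xyz": [0, 0, 0], "grip": 1},
])

```text
t: 8.52
tool_pos: [494.5, 52.0, 0.5]
ee_rot: [3.141, 0.005, -0.067]
force: [0.7, -1.0, -2.0]
width: 27.8
gripper_force: 60.0
```

apply_moves([
  {"angular": [0, 0, 0], "xyz": [0, 0, 0.001], "grip": 1},
  {"angular": [0, 0, 0], "xyz": [0, 0, 0], "grip": 1},
])

```text
t: 8.68
tool_pos: [496.6, 52.3, 0.5]
ee_rot: [3.142, 0.001, -0.067]
force: [-0.7, -0.4, -1.5]
width: 27.6
gripper_force: 60.1
```

apply_moves([
  {"angular": [0, 0, 0], "xyz": [0, 0, 0], "grip": -1},
  {"angular": [0, 0, 0], "xyz": [0, 0, 0], "grip": -1},
  {"angular": [0, 0, 0], "xyz": [0, 0, 0], "grip": -1},
  {"angular": [0, 0, 0], "xyz": [0, 0, 0], "grip": -1},
  {"angular": [0, 0, 0], "xyz": [0, 0, -0.015], "grip": -1},
  {"angular": [0, 0, 0], "xyz": [0, 0, -0.03], "grip": -1},
  {"angular": [0, 0, -6.9], "xyz": [0, 0, -0.035], "grip": -1},
  {"angular": [0, 0, -6.9], "xyz": [0, 0, -0.035], "grip": -1},
])

```text
t: 9.35
tool_pos: [496.0, 52.2, 116.5]
ee_rot: [-3.141, 0.002, 0.179]
force: [1.0, -0.5, -0.5]
width: 85.2
gripper_force: 0.0
```

apply_moves([
  {"angular": [0, 0, -6.9], "xyz": [0, 0, -0.035], "grip": -1},
  {"angular": [0, 0, -6.9], "xyz": [0, 0, -0.035], "grip": -1},
  {"angular": [0, 0, -6.9], "xyz": [0, 0, -0.035], "grip": -1},
  {"angular": [0, 0, -6.9], "xyz": [0, 0, 0], "grip": -1},
  {"angular": [0, 0, -6.9], "xyz": [0, 0, 0], "grip": -1},
  {"angular": [0, 0, -6.9], "xyz": [0, 0, 0], "grip": -1},
  {"angular": [0, 0, -6.9], "xyz": [0, 0, 0], "grip": -1},
  {"angular": [0, 0, -6.9], "xyz": [0, 0, 0], "grip": -1},
])

```text
t: 10.02
tool_pos: [496.9, 52.2, 221.2]
ee_rot: [3.141, -0.0, 1.143]
force: [0.7, -0.3, -0.6]
width: 85.5
gripper_force: 0.0
```

apply_moves([
  {"angular": [0, 0, -6.9], "xyz": [0, 0, 0], "grip": -1},
  {"angular": [0, 0, -6.9], "xyz": [0, 0, 0], "grip": -1},
  {"angular": [0, 0, -7.15], "xyz": [0, 0, 0], "grip": -1},
  {"angular": [0, 0, 0], "xyz": [0.02, 0.02, 0], "grip": -1},
  {"angular": [0, 0, 0], "xyz": [0.02, 0.02, 0], "grip": -1},
  {"angular": [0, 0, 0], "xyz": [0, 0, 0], "grip": -1},
  {"angular": [0, 0, 0], "xyz": [0, 0, 0], "grip": -1},
])

```text
t: 10.6
tool_pos: [540.0, 90.0, 220.8]
ee_rot: [-3.142, 0.0, 1.504]
force: [-0.0, -0.8, -0.0]
width: 85.2
gripper_force: 0.0
```

Run:
```python
from h import *
np.set_printoptions(precision=3,suppress=True)
o=ctrl.get_obs();print(o['t'],o['tool_pos'],o['ee_rot'],o['qpos'],o['width'])
f=grab('wrist','w4.png'); np.savez('w4.npz',**f)
for n,z in dict(square_heel=0,square_blade=10,square_stock=10,square_tip=7).items():
    for m in ctrl.mark_of('wrist',n)[:1]:
        r,cc=m['point']; print(n,round(m['score'],2),np.array([cc*512,r*384]),ray2z(f,cc*512,r*384,z))
# stock mask by saturation of blue
c=f['color'].astype(int); m=((c[...,2]-c[...,0]>12)).astype(np.uint8); m[230:]=0
n,l,s,_=cv2.connectedComponentsWithStats(m); k=1+s[1:,4].argmax(); print(s[k])
ys,xs=np.nonzero(l==k); r=cv2.minAreaRect(np.c_[xs,ys].astype(np.float32)+.5); print(r)
P=np.array([ray2z(f,u,v,21) for u,v in cv2.boxPoints(r)])[:,:2]; print(P,P.mean(0),[np.linalg.norm(p-w) for p,w in zip(P,np.roll(P,1,0))])
```

```text
10.6 [540.029  90.037 220.772] [-3.142  0.     1.504] [ 0.12   0.03   1.89  -0.     1.222  0.186] 85.16670522485131
square_heel 0.82 [204.493 202.79 ] [462.234  36.801   0.   ]
square_blade 0.9 [230.4   193.382] [502.027  51.934  10.   ]
square_stock 0.9 [187.085 166.195] [447.916  94.062  10.   ]
square_tip 0.97 [262.195 193.498] [545.876  47.816   7.   ]
[182 147  17  58 501]
((190.79913330078125, 176.087890625), (57.79670715332031, 13.257240295410156), 85.8150863647461)
[[448.139 120.602]
 [465.034 120.707]
 [460.023  42.625]
 [441.903  42.417]] [453.775  81.588] [np.float64(78.43330286915915), np.float64(16.895716938652356), np.float64(78.2427667972898), np.float64(18.121675049355588)]
```

View pics/w4.png

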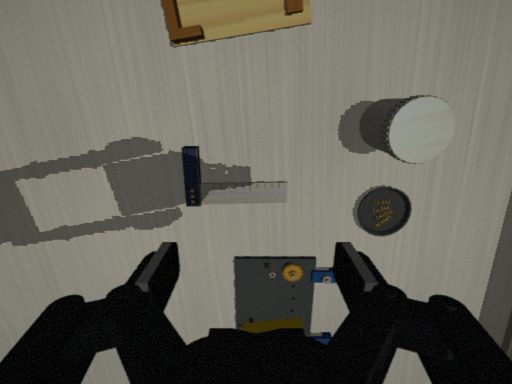

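The square rests on the cart with its stock at (190,177), blade to the right, and the tilt and position match the prediction. I overshot x on the way; now I go down over the stock's free part at (454,97).

apply_moves([
  {"angular": [0, 0, 0], "xyz": [0.0009, -0.0287, 0.025], "grip": -1},
  {"angular": [0, 0, 0], "xyz": [0, -0.0287, 0.025], "grip": -1},
  {"angular": [0, 0, 0], "xyz": [0, -0.0287, 0.025], "grip": -1},
  {"angular": [0, 0, 0], "xyz": [0, 0, 0.035], "grip": -1},
  {"angular": [0, 0, 0], "xyz": [0, 0, 0.035], "grip": -1},
  {"angular": [0, 0, 0], "xyz": [0, 0, 0.035], "grip": -1},
  {"angular": [0, 0, 0], "xyz": [0, 0, 0.02], "grip": -1},
  {"angular": [0, 0, 0], "xyz": [0, 0, 0.01], "grip": -1},
])

```text
t: 11.52
tool_pos: [450.2, 95.3, 7.8]
ee_rot: [-3.136, 0.001, 1.502]
force: [-0.0, -0.8, 0.4]
width: 85.2
gripper_force: 0.0
```

apply_moves([
  {"angular": [0, 0, 0], "xyz": [0, 0, 0], "grip": -1},
  {"angular": [0, 0, 0], "xyz": [0, 0, 0], "grip": -1},
  {"angular": [0, 0, 0], "xyz": [0, 0, 0], "grip": -1},
])

```text
t: 11.77
tool_pos: [455.4, 96.3, 12.5]
ee_rot: [3.138, -0.001, 1.503]
force: [0.5, 0.1, -0.1]
width: 84.7
gripper_force: 0.0
```

apply_moves([
  {"angular": [0, 0, 0], "xyz": [0, 0, 0.001], "grip": -1},
  {"angular": [0, 0, 0], "xyz": [0, 0, 0], "grip": 1},
  {"angular": [0, 0, 0], "xyz": [0, 0, 0], "grip": 1},
  {"angular": [0, 0, 0], "xyz": [0, 0, 0], "grip": 1},
  {"angular": [0, 0, 0], "xyz": [0, 0, 0], "grip": 1},
  {"angular": [0, 0, 0], "xyz": [0, 0, 0], "grip": 1},
  {"angular": [0, 0, 0], "xyz": [0, 0, 0], "grip": 1},
  {"angular": [0, 0, 0], "xyz": [0, 0, 0], "grip": 1},
])

```text
t: 12.43
tool_pos: [453.6, 96.2, 10.1]
ee_rot: [-3.141, 0.0, 1.503]
force: [-1.0, -0.9, 5.0]
width: 18.3
gripper_force: 60.1
```

Run:
```python
from h import *
np.set_printoptions(precision=4,suppress=True)
o=ctrl.get_obs();print(o['t'],o['tool_pos'],o['ee_rot'],o['force'],o['ft_torque'],o['width'],o['gripper_force'])
```

```text
12.4333 [453.6409  96.1647  10.1115] [-3.1415  0.      1.503 ] [-0.9951 -0.8812  4.9819] [-0.0852  0.2996  0.0522] 18.308712499684916 60.05382581046433
```

Gripped by the stock; the width reads about 1.7 mm low, as it did on the blade, so the pads are flush. Lifting and checking that it is level.

apply_moves([
  {"angular": [0, 0, 0], "xyz": [0, 0, -0.005], "grip": 1},
  {"angular": [0, 0, 0], "xyz": [0, 0, -0.015], "grip": 1},
  {"angular": [0, 0, 0], "xyz": [0, 0, -0.02], "grip": 1},
  {"angular": [0, 0, 0], "xyz": [0, 0, -0.02], "grip": 1},
  {"angular": [0, 0, 0], "xyz": [0, 0, 0], "grip": 1},
  {"angular": [0, 0, 0], "xyz": [0, 0, 0], "grip": 1},
  {"angular": [0, 0, 0], "xyz": [0, 0, 0], "grip": 1},
])

```text
t: 13.02
tool_pos: [452.7, 96.0, 68.7]
ee_rot: [-3.14, 0.0, 1.503]
force: [-0.0, -0.1, -2.4]
width: 18.3
gripper_force: 59.3
```

Run:
```python
from h import *
np.set_printoptions(precision=3,suppress=True)
o=ctrl.get_obs();print(o['t'],o['tool_pos'],o['ee_rot'],o['force'],o['ft_torque'],o['width'])
f=grab('wrist'); g=grab('side'); np.savez('w5.npz',**f);np.savez('s5.npz',**g)
p=o['tool_pos']; c,s=np.cos(-.067),np.sin(-.067); X=np.array([c,s,0]);Y=np.array([-s,c,0]);Z=np.array([0,0,1])
H=np.array([p[0],p[1],60.])+10*X-54.6*Y
def W(x,y,z): return H+x*X+y*Y+z*Z
out=[]
for fr,nm in((f,'wrist'),(g,'side')):
    im=cv2.cvtColor(fr['color'],cv2.COLOR_RGB2BGR); q=[proj(fr,W(*a)) for a in((0,0,13),(120,0,13),(120,30,13),(0,30,13),(-20,0,21),(-20,80,21),(0,80,21))]
    c0=np.mean(q,0); M=np.float32([[3,0,200-3*c0[0]],[0,3,300-3*c0[1]]])
    im=cv2.warpAffine(im,M,(400,600),flags=cv2.INTER_CUBIC)
    for a in q: cv2.circle(im,tuple(int(round(v)) for v in M@np.r_[a,1]),2,(0,0,255),-1)
    out.append(im)
    for n in('square_tip','square_heel','square_blade'):
        for m in ctrl.mark_of(nm,n)[:1]:
            r,cc=m['point']; print(nm,n,m['score'],cc*512,r*384,proj(fr,W(*{'square_tip':(85.5,15,10.5),'square_heel':(0,0,0),'square_blade':(36,15,10.5)}[n])))
cv2.imwrite('pics/w5.png',np.hstack(out))
```

```text
13.0167 [452.657  96.01   68.734] [-3.14   0.     1.503] [-0.008 -0.143 -2.364] [ 0.093  0.058 -0.002] 18.309131499609073
wrist square_tip 0.86 400.896 289.3824 [407.202 301.237]
wrist square_heel 0.89 270.6944 311.1936 [270.548 308.318]
side square_tip 0.9 219.1872 188.50560000000002 [221.246 186.23 ]
side square_heel 0.85 185.4976 199.98720000000003 [188.396 201.758]
side square_blade 0.95 199.7824 191.11679999999998 [201.294 190.905]
```

View pics/w5.png

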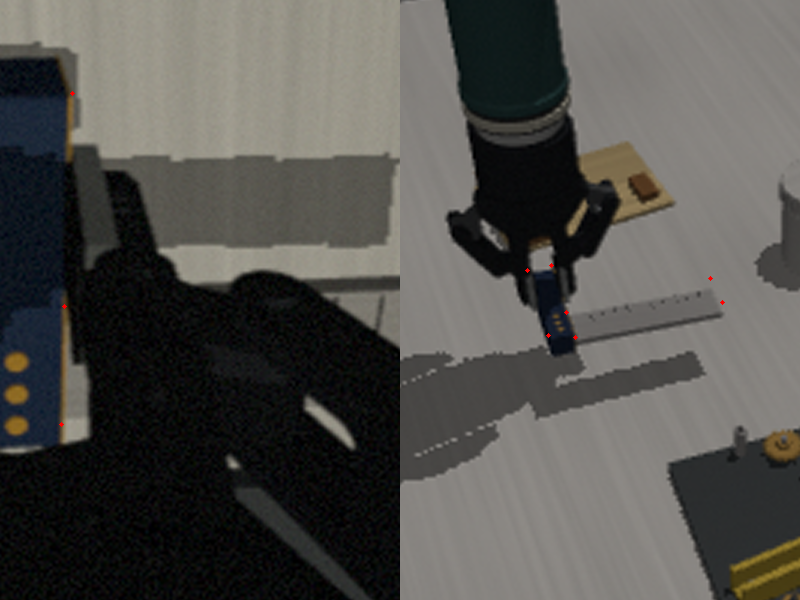

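The side crop shows the blade tip about 10-15 crop pixels below the level prediction (dots at (710,278) and (722,302), actual about (712,288) and (722,317)). So it is still held tip-down. I'll fit the tilt.

Run:
```python
from h import *
from scipy.optimize import least_squares
from scipy.spatial.transform import Rotation as Ro
np.set_printoptions(precision=4,suppress=True)
f=dict(np.load('w5.npz'));g=dict(np.load('s5.npz'))
p=np.array([452.66,96.01,0])
def pose(v):  # v: z of heel, pitch(about y, + tip down), roll(about x), yoff, yaw
    R=Ro.from_euler('xyz',[v[2],v[1],v[4]]).as_matrix()
    # stock centre line at grip, pad mid height z=15 => TCP xy
    H=np.array([p[0],p[1],v[0]+15])-R@np.array([-10,v[3],15]); return R,H
obs=[(g,(120,30,13),None,(2/3,10/3)),(g,(120,0,13),None,(0,5))]
R0,H0=pose([58.7,0,0,54.6,-.067])
c,s=np.cos(-.067),np.sin(-.067)
H0=np.array([p[0],p[1],60.])+10*np.array([c,s,0])-54.6*np.array([-s,c,0]); R0=Ro.from_euler('z',-.067).as_matrix()
D=[]
for fr,a,px,d in obs: D.append((fr,np.array(a,float),proj(fr,H0+R0@np.array(a))+d,1.))
for fr,a,px,w in [(f,(85.5,15,10.5),(400.9,289.4),2.5),(g,(85.5,15,10.5),(219.2,188.5),1.5),(g,(0,0,0),(185.5,200),1.5),(g,(36,15,10.5),(199.8,191.1),1.5),(f,(0,0,0),(270.7,311.2),3)]:
    D.append((fr,np.array(a,float),np.array(px),w))
# wrist crop: brass top corners at pads: predicted(72,93)->(72,88); heel top (62,425)->(62,445)
sc=1/3
q=proj(f,H0+R0@np.array([0,0,13.]))
pri=np.array([58.7,0.03,0,55,-.067]);sg=np.array([2,.06,.05,2,.01])
def res(v):
    R,H=pose(v); r=[(proj(fr,H+R@a)-o)/w for fr,a,o,w in D]
    return np.r_[np.ravel(r),(v-pri)/sg]
for drop in [None]+list(range(len(D))):
    D0=D[:]
    if drop is not None: D=[d for i,d in enumerate(D0) if i!=drop]
    S=least_squares(res,pri,loss='soft_l1'); print(drop,S.x,S.cost)
    if drop is None: print(S.fun[:14].reshape(-1,2)); print('sd',np.sqrt(np.diag(np.linalg.inv(S.jac.T@S.jac))))
    D=D0
```

```text
None [60.0018  0.104  -0.0345 53.9271 -0.0647] 5.679701399372299
[[-0.9263  0.3205]
 [-0.2427 -1.6742]
 [-0.6064  0.7089]
 [ 1.2211  0.1209]
 [ 1.5326  1.0372]
 [ 0.8974  0.4736]
 [-0.6575 -0.7206]]
sd [2.2861 0.026  0.0478 1.5112 0.0094]
0 [60.1223  0.1137 -0.0405 53.8938 -0.0651] 5.205765238648755
1 [59.6968  0.0984 -0.0488 53.414  -0.0643] 4.473865922255903
2 [60.1352  0.0922 -0.0282 54.8786 -0.0692] 4.997517723272636
3 [59.8531  0.1028 -0.0339 54.1233 -0.0644] 5.0838594065079725
4 [59.3658  0.0944 -0.0231 54.5421 -0.0632] 4.2507874419840626
5 [59.6898  0.101  -0.0305 54.2748 -0.064 ] 5.191098034288656
6 [59.4115  0.0893 -0.0016 53.3725 -0.0676] 4.850749854517679
```

The fit gives about 0.08-0.10 rad tip-down, so the pads did not level it. I pitch the tool 4.9° to level the blade, then move to hover in front of the plate.

apply_moves([
  {"angular": [-4.9, 0, 0], "xyz": [0, 0, 0], "grip": 1},
  {"angular": [0, 0, 0], "xyz": [-0.031, 0.0062, 0.0005], "grip": 1},
  {"angular": [0, 0, 0], "xyz": [-0.031, 0.0062, 0.0005], "grip": 1},
  {"angular": [0, 0, 0], "xyz": [-0.031, 0.0062, 0.0005], "grip": 1},
  {"angular": [0, 0, 0], "xyz": [-0.031, 0.0062, 0.0005], "grip": 1},
  {"angular": [0, 0, 0], "xyz": [-0.031, 0.0061, 0.0006], "grip": 1},
  {"angular": [0, 0, 0], "xyz": [-0.031, 0.006, 0.0006], "grip": 1},
  {"angular": [0, 0, 0], "xyz": [0, -0.0014, 0.0165], "grip": 1},
])

```text
t: 14.08
tool_pos: [482.7, -97.6, 56.9]
ee_rot: [3.046, 0.004, 1.499]
force: [2.0, -0.1, -1.1]
width: 18.3
gripper_force: 59.4
```

apply_moves([
  {"angular": [0, 0, 0], "xyz": [0, -0.0014, 0.0165], "grip": 1},
  {"angular": [0, 0, 0], "xyz": [0, 0, 0], "grip": 1},
  {"angular": [0, 0, 0], "xyz": [0, 0, 0], "grip": 1},
  {"angular": [0, 0, 0], "xyz": [0, 0, 0], "grip": 1},
])

```text
t: 14.42
tool_pos: [478.1, -91.8, 36.9]
ee_rot: [3.056, -0.0, 1.503]
force: [0.0, 0.6, -1.9]
width: 18.4
gripper_force: 59.5
```

```bash
cat > look.py <<'E'
from h import *
import sys
from scipy.optimize import least_squares
from scipy.spatial.transform import Rotation as Ro
np.set_printoptions(precision=3,suppress=True)
PT=dict(square_tip=(85.5,15,10.5),square_heel=(0,0,0),square_blade=(36,15,10.5),square_stock=(-10,55,10.5))
def look(save,hz,sgz=2):
    o=ctrl.get_obs();p=o['tool_pos'];print(o['t'],p,o['ee_rot'],o['force'],o['width'])
    D=[];F={}
    for cam in('wrist','side','top'):
        fr=grab(cam);F[cam]=fr
        for n,a in PT.items():
            for m in ctrl.mark_of(cam,n)[:1]:
                if m['score']>.5: D.append((cam,n,np.array(a,float),np.array([m['point'][1]*512,m['point'][0]*384])))
    def pose(v):
        R=Ro.from_euler('xyz',[v[2],v[1],v[4]]).as_matrix(); return R,np.array([p[0],p[1],v[0]+12])-R@np.array([-10,v[3],12])
    pri=np.array([hz,.0,0,54.5,-.067]);sg=np.array([sgz,.1,.03,2,.01])
    def res(v):
        R,H=pose(v); return np.r_[np.ravel([(proj(F[c],H+R@a)-q)/1.5 for c,n,a,q in D]),(v-pri)/sg]
    S=least_squares(res,pri,loss='soft_l1');R,H=pose(S.x)
    print('z,pitch,roll,yoff,yaw',S.x,'sd',np.sqrt(np.diag(np.linalg.inv(S.jac.T@S.jac))),'heel',H)
    for (c,n,a,q),r in zip(D,S.fun[:2*len(D)].reshape(-1,2)): print(c,n,r)
    np.savez(save+'.npz',**{c+k:v for c in F for k,v in F[c].items()})
    g=cv2.cvtColor(F['side']['color'],cv2.COLOR_RGB2BGR); u,v=proj(F['side'],H+R@np.array([50,30,10.]))
    M=np.float32([[5,0,400-5*u],[0,5,300-5*v]]); im=cv2.warpAffine(g,M,(800,600),flags=cv2.INTER_CUBIC)
    for a in((120,0,13),(120,30,13),(-20,0,21),(0,80,21),(0,0,21),(0,0,13)): cv2.circle(im,tuple(int(round(x)) for x in M@np.r_[proj(F['side'],H+R@np.array(a,float)),1]),2,(0,0,255),-1)
    cv2.imwrite('pics/'+save+'.png',im)
E
python3 -c "
from look import *
look('v6',24.5)"
```

```text
14.4167 [478.124 -91.76   36.949] [ 3.056 -0.     1.503] [ 0.036  0.627 -1.95 ] 18.391323866117492
z,pitch,roll,yoff,yaw [25.756 -0.005 -0.004 56.67  -0.065] sd [1.612 0.018 0.022 1.037 0.008] heel [ 484.484 -149.007   26.014]
wrist square_tip [ 0.563 -0.231]
wrist square_heel [-0.653  0.207]
wrist square_stock [ 1.426 -0.554]
side square_tip [-1.71   0.469]
side square_heel [-1.497  0.89 ]
side square_blade [-1.371  0.929]
side square_stock [0.111 0.027]
top square_tip [ 2.002 -1.711]
top square_heel [-1.274 -1.152]
top square_blade [ 0.12  -1.958]
```

View pics/v6.png

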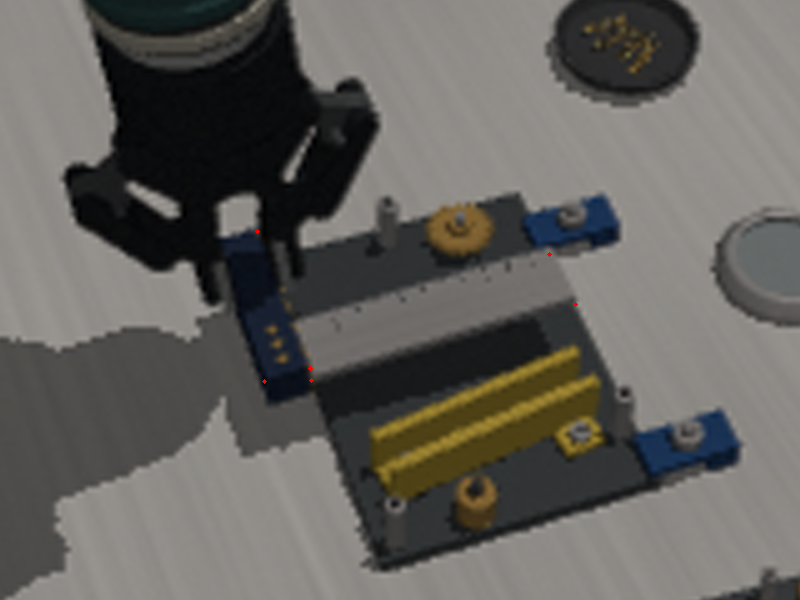

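The square is level to within about 0.02 rad and hovers with its stock about 5 mm short of the near edge. The blade lies over the bare field and clear of the guide. Lowering so the stock's bottom is about 4 mm up, below the plate's top.

apply_moves([
  {"angular": [0, 0, 0], "xyz": [0, -0.0008, 0.009], "grip": 1},
  {"angular": [0, 0, 0], "xyz": [0, -0.0006, 0.007], "grip": 1},
  {"angular": [0, 0, 0], "xyz": [0, -0.0005, 0.0055], "grip": 1},
  {"angular": [0, 0, 0], "xyz": [0, 0, 0], "grip": 1},
  {"angular": [0, 0, 0], "xyz": [0, 0, 0], "grip": 1},
  {"angular": [0, 0, 0], "xyz": [0, 0.002, 0.0002], "grip": 1},
  {"angular": [0, 0, 0], "xyz": [0, 0, 0], "grip": 1},
  {"angular": [0, 0, 0], "xyz": [0, 0, 0], "grip": 1},
])

```text
t: 15.83
tool_pos: [480.6, -92.2, 15.4]
ee_rot: [3.055, 0.0, 1.503]
force: [0.3, 0.4, -2.5]
width: 18.4
gripper_force: 59.4
```

apply_moves([
  {"angular": [0, 0, 0], "xyz": [0, 0.001, 0.0001], "grip": 1},
  {"angular": [0, 0, 0], "xyz": [0, 0, 0], "grip": 1},
  {"angular": [0, 0, 0], "xyz": [0, 0, 0], "grip": 1},
])

```text
t: 16.08
tool_pos: [481.2, -92.2, 15.2]
ee_rot: [3.056, 0.0, 1.503]
force: [0.6, -0.4, -2.4]
width: 17.8
gripper_force: 59.4
```

apply_moves([
  {"angular": [0, 0, 0], "xyz": [0, 0.001, 0.0001], "grip": 1},
  {"angular": [0, 0, 0], "xyz": [0, 0, 0], "grip": 1},
  {"angular": [0, 0, 0], "xyz": [0, 0, 0], "grip": 1},
])

```text
t: 16.33
tool_pos: [482.0, -92.2, 15.0]
ee_rot: [3.056, 0.0, 1.503]
force: [-0.3, -0.7, -2.7]
width: 18.1
gripper_force: 59.4
```

apply_moves([
  {"angular": [0, 0, 0], "xyz": [0, 0.0008, 0.0001], "grip": 1},
  {"angular": [0, 0, 0], "xyz": [0, 0, 0], "grip": 1},
  {"angular": [0, 0, 0], "xyz": [0, 0, 0], "grip": 1},
])

```text
t: 16.58
tool_pos: [482.8, -92.3, 15.0]
ee_rot: [3.056, -0.0, 1.503]
force: [0.8, -0.2, -3.1]
width: 18.3
gripper_force: 59.4
```

apply_moves([
  {"angular": [0, 0, 0], "xyz": [0, 0.0006, 0], "grip": 1},
  {"angular": [0, 0, 0], "xyz": [0, 0, 0], "grip": 1},
  {"angular": [0, 0, 0], "xyz": [0, 0, 0], "grip": 1},
])

```text
t: 16.83
tool_pos: [483.3, -92.3, 15.0]
ee_rot: [3.056, 0.0, 1.503]
force: [0.9, -0.1, -2.4]
width: 18.4
gripper_force: 59.4
```

apply_moves([
  {"angular": [0, 0, 0], "xyz": [0, 0.0006, 0], "grip": 1},
  {"angular": [0, 0, 0], "xyz": [0, 0, 0], "grip": 1},
  {"angular": [0, 0, 0], "xyz": [0, 0, 0], "grip": 1},
])

```text
t: 17.08
tool_pos: [484.0, -92.4, 15.1]
ee_rot: [3.056, -0.0, 1.503]
force: [0.3, -0.6, -1.1]
width: 18.2
gripper_force: 59.4
```

apply_moves([
  {"angular": [0, 0, 0], "xyz": [0, 0.0006, 0.0001], "grip": 1},
  {"angular": [0, 0, 0], "xyz": [0, 0, 0], "grip": 1},
  {"angular": [0, 0, 0], "xyz": [0, 0, 0], "grip": 1},
])

```text
t: 17.33
tool_pos: [484.1, -92.3, 14.8]
ee_rot: [3.057, -0.0, 1.503]
force: [-1.5, 1.0, -1.4]
width: 18.1
gripper_force: 59.6
```

apply_moves([
  {"angular": [0, 0, 0], "xyz": [0, 0.0006, 0.0001], "grip": 1},
  {"angular": [0, 0, 0], "xyz": [0, 0, 0], "grip": 1},
  {"angular": [0, 0, 0], "xyz": [0, 0, 0], "grip": 1},
])

```text
t: 17.58
tool_pos: [484.2, -92.3, 14.6]
ee_rot: [3.058, -0.0, 1.503]
force: [-4.2, 0.3, -0.1]
width: 18.1
gripper_force: 59.8
```

apply_moves([
  {"angular": [0, 0, 0], "xyz": [0, 0.0006, 0.0001], "grip": 1},
  {"angular": [0, 0, 0], "xyz": [0, 0, 0], "grip": 1},
  {"angular": [0, 0, 0], "xyz": [0, 0, 0], "grip": 1},
])

```text
t: 17.83
tool_pos: [484.2, -92.2, 14.4]
ee_rot: [3.059, -0.0, 1.503]
force: [-5.6, 0.1, 1.0]
width: 18.3
gripper_force: 60.1
```

Contact with the edge is steady at about 5 N. Now lowering to the cart while watching the vertical force.

apply_moves([
  {"angular": [0, 0, 0], "xyz": [0, -0.0001, 0.001], "grip": 1},
  {"angular": [0, 0, 0], "xyz": [0, -0.0001, 0.001], "grip": 1},
  {"angular": [0, 0, 0], "xyz": [0, 0, 0], "grip": 1},
  {"angular": [0, 0, 0], "xyz": [0, 0, 0], "grip": 1},
])

```text
t: 18.17
tool_pos: [484.3, -92.2, 12.3]
ee_rot: [3.059, -0.0, 1.503]
force: [-4.4, -0.2, -0.8]
width: 18.2
gripper_force: 59.8
```

apply_moves([
  {"angular": [0, 0, 0], "xyz": [0, -0.0001, 0.001], "grip": 1},
  {"angular": [0, 0, 0], "xyz": [0, 0, 0], "grip": 1},
  {"angular": [0, 0, 0], "xyz": [0, 0, 0], "grip": 1},
])

```text
t: 18.42
tool_pos: [484.3, -92.2, 11.3]
ee_rot: [3.059, -0.0, 1.503]
force: [-4.8, 0.7, -0.2]
width: 18.4
gripper_force: 59.9
```

apply_moves([
  {"angular": [0, 0, 0], "xyz": [-0.002, 0, 0], "grip": 1},
  {"angular": [0, 0, 0], "xyz": [-0.002, 0, 0], "grip": 1},
  {"angular": [0, 0, 0], "xyz": [-0.002, 0, 0], "grip": 1},
  {"angular": [0, 0, 0], "xyz": [-0.002, 0, 0], "grip": 1},
  {"angular": [0, 0, 0], "xyz": [-0.002, 0, 0], "grip": 1},
  {"angular": [0, 0, 0], "xyz": [-0.002, 0, 0], "grip": 1},
  {"angular": [0, 0, 0], "xyz": [-0.002, 0, 0], "grip": 1},
  {"angular": [0, 0, 0], "xyz": [0, 0, 0], "grip": 1},
])

```text
t: 19.08
tool_pos: [483.3, -106.0, 11.0]
ee_rot: [3.059, -0.001, 1.503]
force: [-4.6, 1.5, -3.6]
width: 18.1
gripper_force: 59.6
```

apply_moves([
  {"angular": [0, 0, 0], "xyz": [-0.002, 0, 0], "grip": 1},
  {"angular": [0, 0, 0], "xyz": [-0.002, 0, 0], "grip": 1},
  {"angular": [0, 0, 0], "xyz": [-0.002, 0, 0], "grip": 1},
  {"angular": [0, 0, 0], "xyz": [0, 0, 0], "grip": 1},
  {"angular": [0, 0, 0], "xyz": [0, 0, 0], "grip": 1},
])

```text
t: 19.5
tool_pos: [482.8, -111.5, 11.0]
ee_rot: [3.059, -0.001, 1.503]
force: [-4.2, 2.8, -1.9]
width: 18.8
gripper_force: 59.6
```

```bash
cat > fl.py <<'E'
from look import *
def flank(name):
    f=grab('wrist'); y=cv2.cvtColor(f['color'],cv2.COLOR_RGB2HSV); np.savez(name+'.npz',**f)
    g=grab('side',name+'s.png')
E
python3 -c "
from look import *
look('v7',0,1)"
```

```text
19.5 [ 482.833 -111.509   11.029] [ 3.059 -0.001  1.503] [-4.159  2.835 -1.919] 18.80719088515246
z,pitch,roll,yoff,yaw [ 0.598 -0.001 -0.012 55.476 -0.046] sd [1.129 0.02  0.024 1.247 0.012] heel [ 490.25  -167.525    1.248]
wrist square_tip [-0.836  0.863]
wrist square_heel [ 0.213 -0.257]
wrist square_stock [ 1.878 -1.929]
side square_tip [0.73  0.308]
side square_heel [ 0.309 -0.744]
side square_blade [0.345 1.372]
side square_stock [ 0.8   -0.638]
top square_tip [2.075 0.631]
top square_blade [-1.308 -1.981]
```

View pics/v7.png

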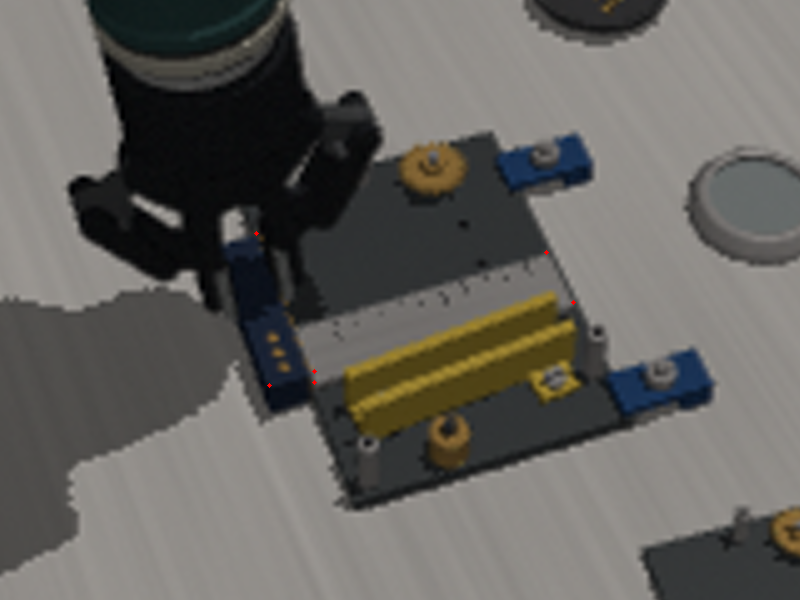

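Ninth picture: the blade touches the guide, which is turning, and the stock is up against the edge. Pressing slightly more into the edge and continuing in small steps.

apply_moves([
  {"angular": [0, 0, 0], "xyz": [0, 0.0008, 0.0001], "grip": 1},
  {"angular": [0, 0, 0], "xyz": [-0.0015, 0, 0], "grip": 1},
  {"angular": [0, 0, 0], "xyz": [-0.0015, 0, 0], "grip": 1},
  {"angular": [0, 0, 0], "xyz": [0, 0, 0], "grip": 1},
  {"angular": [0, 0, 0], "xyz": [0, 0, 0], "grip": 1},
])

```text
t: 20.67
tool_pos: [482.7, -114.1, 10.7]
ee_rot: [3.061, -0.002, 1.503]
force: [-6.3, 4.2, -2.7]
width: 18.6
gripper_force: 59.7
```

apply_moves([
  {"angular": [0, 0, 0], "xyz": [-0.0015, 0, 0], "grip": 1},
  {"angular": [0, 0, 0], "xyz": [-0.001, 0, 0], "grip": 1},
  {"angular": [0, 0, 0], "xyz": [0, 0, 0], "grip": 1},
  {"angular": [0, 0, 0], "xyz": [0, 0, 0], "grip": 1},
])

```text
t: 21.0
tool_pos: [482.5, -116.5, 10.7]
ee_rot: [3.061, -0.002, 1.503]
force: [-6.1, 5.4, -2.6]
width: 18.4
gripper_force: 59.7
```

apply_moves([
  {"angular": [0, 0, 0], "xyz": [-0.001, 0, 0], "grip": 1},
  {"angular": [0, 0, 0], "xyz": [0, 0, 0], "grip": 1},
  {"angular": [0, 0, 0], "xyz": [0, 0, 0], "grip": 1},
])

```text
t: 21.25
tool_pos: [482.5, -117.5, 10.7]
ee_rot: [3.061, -0.002, 1.503]
force: [-5.4, 4.7, -1.8]
width: 18.2
gripper_force: 59.7
```

apply_moves([
  {"angular": [0, 0, 0], "xyz": [-0.001, 0, 0], "grip": 1},
  {"angular": [0, 0, 0], "xyz": [0, 0, 0], "grip": 1},
  {"angular": [0, 0, 0], "xyz": [0, 0, 0], "grip": 1},
])

```text
t: 21.5
tool_pos: [482.4, -118.5, 10.7]
ee_rot: [3.061, -0.002, 1.503]
force: [-4.9, 4.9, -2.1]
width: 18.4
gripper_force: 59.7
```

apply_moves([
  {"angular": [0, 0, 0], "xyz": [-0.001, 0, 0], "grip": 1},
  {"angular": [0, 0, 0], "xyz": [0, 0, 0], "grip": 1},
  {"angular": [0, 0, 0], "xyz": [0, 0, 0], "grip": 1},
])

```text
t: 21.75
tool_pos: [482.3, -119.0, 10.6]
ee_rot: [3.061, -0.003, 1.503]
force: [-5.3, 7.7, -2.4]
width: 18.1
gripper_force: 59.7
```

apply_moves([
  {"angular": [0, 0, 0], "xyz": [-0.001, 0, 0], "grip": 1},
  {"angular": [0, 0, 0], "xyz": [0, 0, 0], "grip": 1},
  {"angular": [0, 0, 0], "xyz": [0, 0, 0], "grip": 1},
])

```text
t: 22.0
tool_pos: [482.1, -119.1, 10.5]
ee_rot: [3.061, -0.004, 1.503]
force: [-4.8, 12.0, -1.4]
width: 18.3
gripper_force: 59.8
```

Push in -y rises sharply at y = -119 (12 N), so the guide is flush. Easing the push a little and seating the stock on the cart.

apply_moves([
  {"angular": [0, 0, 0], "xyz": [0.0006, 0, 0], "grip": 1},
  {"angular": [0, 0, 0], "xyz": [0, 0, 0.0007], "grip": 1},
  {"angular": [0, 0, 0], "xyz": [0, 0, 0], "grip": 1},
  {"angular": [0, 0, 0], "xyz": [0, 0, 0], "grip": 1},
])

```text
t: 22.33
tool_pos: [482.2, -119.0, 10.0]
ee_rot: [3.061, -0.004, 1.503]
force: [-5.7, 10.4, 0.2]
width: 18.4
gripper_force: 60.0
```

apply_moves([
  {"angular": [0, 0, 0], "xyz": [0, 0, 0.0007], "grip": 1},
  {"angular": [0, 0, 0], "xyz": [0, 0, 0], "grip": 1},
  {"angular": [0, 0, 0], "xyz": [0, 0, 0], "grip": 1},
])

```text
t: 22.58
tool_pos: [482.3, -118.9, 9.8]
ee_rot: [3.061, -0.004, 1.503]
force: [-7.8, 11.3, 4.8]
width: 18.1
gripper_force: 60.6
```

```bash
python3 -c "
from look import *
print(ctrl.get_obs()['ft_torque'])
look('v8',0,1)
f=grab('wrist','w8.png');np.savez('w8.npz',**f)
g=grab('top'); 
for cam,n,z in(('top','guide_slot',7.5),('side','guide_slot',7.5)):
    print([ (m['score'],m['point']) for m in ctrl.mark_of(cam,n)[:2]])
"
```

```text
[1.694 1.506 0.254]
22.5833 [ 482.299 -118.938    9.832] [ 3.061 -0.004  1.503] [-7.778 11.3    4.837] 18.1227300153624
z,pitch,roll,yoff,yaw [ 0.046  0.009 -0.016 56.098 -0.065] sd [0.903 0.016 0.022 0.848 0.007] heel [ 488.536 -175.742    0.85 ]
wrist square_tip [-0.306  0.308]
wrist square_heel [-0.339 -0.277]
wrist square_stock [2.622 0.044]
side square_tip [-0.026 -1.139]
side square_heel [-3.578 -0.16 ]
side square_blade [0.402 2.651]
side square_stock [ 0.495 -0.405]
top square_tip [-0.455 -1.222]
top square_blade [-2.385 -0.924]
[(0.77, [0.4904, 0.7523]), (0.58, [0.563, 0.616])]
[(0.87, [0.9076, 0.6305]), (0.76, [0.7318, 0.4797])]
```

Seated (Fz about +5 N). Releasing half-open, waiting, then rising.

apply_moves([
  {"angular": [0, 0, 0], "xyz": [0, 0, 0], "grip": 0},
  {"angular": [0, 0, 0], "xyz": [0, 0, 0], "grip": 0},
  {"angular": [0, 0, 0], "xyz": [0, 0, 0], "grip": 0},
  {"angular": [0, 0, 0], "xyz": [0, 0, 0], "grip": 0},
  {"angular": [0, 0, 0], "xyz": [0, 0, 0], "grip": 0},
])

```text
t: 23.95
tool_pos: [486.0, -122.0, 11.3]
ee_rot: [3.053, 0.001, 1.503]
force: [1.8, 0.1, -0.1]
width: 42.6
gripper_force: 0.0
```

apply_moves([
  {"angular": [0, 0, 0], "xyz": [0, 0, -0.01], "grip": 0},
  {"angular": [0, 0, 0], "xyz": [0, 0, -0.02], "grip": 0},
  {"angular": [4.9, 0, 0], "xyz": [0, 0, -0.03], "grip": 0},
  {"angular": [0, 0, 0], "xyz": [0.03, 0, -0.03], "grip": 0},
  {"angular": [0, 0, 0], "xyz": [0.03, 0, -0.03], "grip": 0},
  {"angular": [0, 0, 0], "xyz": [0.03, 0, -0.03], "grip": 0},
  {"angular": [0, 0, 0], "xyz": [0, 0, -0.02], "grip": 0},
  {"angular": [0, 0, 0], "xyz": [0, 0, 0], "grip": 0},
])

```text
t: 24.62
tool_pos: [489.6, -31.9, 185.3]
ee_rot: [3.13, 0.001, 1.506]
force: [1.2, 0.0, 0.5]
width: 42.6
gripper_force: 0.0
```

apply_moves([
  {"angular": [0, 0, 0], "xyz": [0, 0, 0], "grip": 0},
  {"angular": [0, 0, 0], "xyz": [0, 0, 0], "grip": 0},
])

```text
t: 24.78
tool_pos: [485.0, -33.1, 178.3]
ee_rot: [-3.141, 0.0, 1.503]
force: [0.1, -1.2, -0.5]
width: 42.8
gripper_force: 0.0
```

```bash
python3 -c "
from h import *
o=ctrl.get_obs();print(o['t'],o['tool_pos'],o['ee_rot'])
f=grab('wrist','w9.png');np.savez('w9.npz',**f);g=grab('side','s9.png');np.savez('s9.npz',**g)
r=np.array([489.9,-139.9]);X=np.array([.9977,-.0672]);Y=np.array([.0672,.9977])
def P(x,y,z): return np.r_[r+x*X+y*Y,z]
u,v=proj(f,P(50,-20,8)); print(u,v)
M=np.float32([[4,0,400-4*u],[0,4,300-4*v]]);im=cv2.warpAffine(cv2.cvtColor(f['color'],cv2.COLOR_RGB2BGR),M,(800,600),flags=cv2.INTER_CUBIC)
im=np.clip(im.astype(float)*1.5,0,255).astype(np.uint8); print(M)
cv2.imwrite('pics/w9b.png',im)
"
```

```text
24.7833 [485.00883928 -33.0706226  178.32225453] [-3.14120892e+00  1.58381113e-04  1.50265082e+00]
302.3988242709033 263.66014161353945
[[   4.         0.      -809.5953 ]
 [   0.         4.      -754.64056]]
```

View pics/w9b.png

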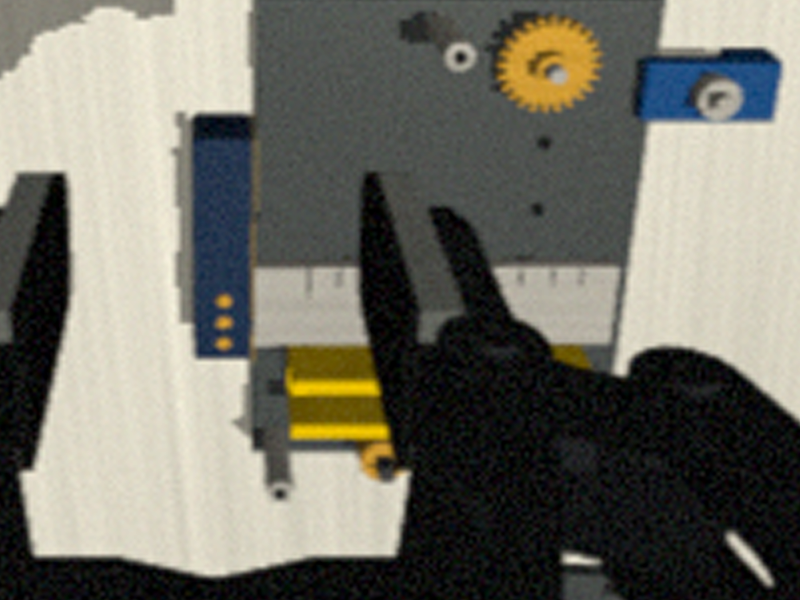

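Tenth picture: the stock's brass face (254,140..355) lies along the plate's edge line (252), and the blade's lower edge (345) lies along the guide's left wall. I'll move the arm aside for an unobstructed numeric check.

apply_moves([
  {"angular": [0, 0, 0], "xyz": [0, -0.03, 0], "grip": 0},
  {"angular": [0, 0, 0], "xyz": [0, -0.03, 0], "grip": 0},
  {"angular": [0, 0, 0], "xyz": [0, -0.03, 0], "grip": 0},
  {"angular": [0, 0, 0], "xyz": [0.03, 0, 0], "grip": 0},
  {"angular": [0, 0, 0], "xyz": [0, 0, 0], "grip": 0},
  {"angular": [0, 0, 0], "xyz": [0, 0, 0], "grip": 0},
])

```text
t: 25.38
tool_pos: [396.8, 3.4, 177.4]
ee_rot: [-3.14, 0.0, 1.504]
force: [0.5, 0.4, 0.3]
width: 42.5
gripper_force: 0.0
```

```bash
python3 -c "
from h import *
np.set_printoptions(precision=3,suppress=True)
o=ctrl.get_obs();print(o['t'],o['tool_pos'])
f=grab('wrist','w10.png');np.savez('w10.npz',**f)
r=np.array([489.9,-139.9]);X=np.array([.9977,-.0672]);Y=np.array([.0672,.9977])
P=lambda x,y,z: np.r_[r+x*X+y*Y,z]
# rectify to plate-frame orthophoto at height z, 4 px/mm: cols x -30..130, rows y +90..-60
def ortho(z):
    w=[(-30,90),(130,90),(130,-60),(-30,-60)]
    src=np.float32([proj(f,P(a,b,z)) for a,b in w])-.5; dst=np.float32([((a+30)*4,(90-b)*4) for a,b in w])
    return cv2.warpPerspective(f['color'],cv2.getPerspectiveTransform(src,dst),(640,600),flags=cv2.INTER_CUBIC)
def fit(img,x0,x1,y0,y1,vert):
    a=cv2.GaussianBlur(img.astype(np.float32),(0,0),3)[int((90-y1)*4):int((90-y0)*4),int((x0+30)*4):int((x1+30)*4)]
    d=np.abs(np.gradient(a,axis=1 if vert else 0)); i=d.argmax(1 if vert else 0)
    if vert: t=y1-np.arange(len(i))/4; s=x0+i/4
    else: t=x0+np.arange(len(i))/4; s=y1-i/4
    k=np.abs(s-np.median(s))<3; c=np.polyfit(t[k],s[k],1); return c,np.polyval(c,t[k].mean()),t[k].mean(),np.std(s[k]-np.polyval(c,t[k])),k.mean()
g7=ortho(7.5);g13=ortho(13);g21=ortho(21);g32=ortho(32)
G=lambda i:cv2.cvtColor(i,cv2.COLOR_RGB2GRAY)
print('plate edge',fit(G(g7),-8,8,52,78,1))
bl=lambda i:(i[...,2].astype(int)-i[...,0]+128)
print('stock outer top',fit(bl(g21),-28,-12,-30,40,1)); print('stock inner top',fit(bl(g21),-8,8,-30,40,1))
print('stock ends',fit(bl(g21),-18,-3,-50,-20,0),fit(bl(g21),-18,-3,25,60,0))
print('blade inner edge',fit(G(g13),15,110,-20,5,0)); S=cv2.cvtColor(g13,cv2.COLOR_RGB2HSV)[...,1]
print('blade/guide',fit(S,15,110,-45,-27,0)); S=cv2.cvtColor(g32,cv2.COLOR_RGB2HSV)[...,1]
V=cv2.cvtColor(g32,cv2.COLOR_RGB2HSV)[...,2]
print('guide top',fit(V,20,105,-42,-28,0),fit(V,20,105,-65,-52,0))
cv2.imwrite('pics/o13.png',cv2.cvtColor(g13,cv2.COLOR_RGB2BGR))
"
```

```text
25.3833 [396.754   3.368 177.448]
plate edge (array([-0.035, -0.102]), np.float64(-2.3774038461538467), np.float64(65.125), np.float64(0.47001064080209176), np.float64(1.0))
stock outer top (array([ -0.031, -15.151]), np.float64(-15.383116883116875), np.float64(7.590909090909091), np.float64(1.4534021379631732), np.float64(0.55))
stock inner top (array([-0.025, -0.065]), np.float64(-0.41022099447513793), np.float64(13.675414364640885), np.float64(0.7968926318526831), np.float64(0.6464285714285715))
stock ends (array([ -0.3 , -34.45]), np.float64(-33.0625), np.float64(-4.625), np.float64(0.06846531968814576), np.float64(0.06666666666666667)) (array([-0.025, 54.168]), np.float64(54.470000000000006), np.float64(-11.875), np.float64(0.21947580242737588), np.float64(0.8333333333333334))
blade inner edge (array([ 0.021, -6.476]), np.float64(-4.9775641025641), np.float64(72.7457264957265), np.float64(1.177480665150775), np.float64(0.6157894736842106))
blade/guide (array([ -0.005, -34.752]), np.float64(-35.164583333333326), np.float64(75.44166666666666), np.float64(1.4607893569049433), np.float64(0.3157894736842105))
guide top (array([ -0.002, -33.331]), np.float64(-33.4283439490446), np.float64(63.18312101910828), np.float64(1.5593657677837296), np.float64(0.46176470588235297)) (array([  0.011, -56.691]), np.float64(-56.01262626262627), np.float64(62.821548821548824), np.float64(1.640956094321606), np.float64(0.8735294117647059))
```

The view there is partly blocked, so the fits are poor. Going back to the clean viewpoint over the plate at z of about 231 (wrist yaw aligned with the plate).

apply_moves([
  {"angular": [0, 0, 6.92], "xyz": [0, 0, -0.03], "grip": 0},
  {"angular": [0, 0, 6.92], "xyz": [0, 0, -0.025], "grip": 0},
  {"angular": [0, 0, 6.92], "xyz": [0, 0, 0], "grip": 0},
  {"angular": [0, 0, 6.92], "xyz": [0, 0, 0], "grip": 0},
  {"angular": [0, 0, 6.92], "xyz": [0, 0, 0], "grip": 0},
  {"angular": [0, 0, 6.92], "xyz": [0, 0, 0], "grip": 0},
  {"angular": [0, 0, 6.92], "xyz": [0, 0, 0], "grip": 0},
  {"angular": [0, 0, 6.92], "xyz": [0, 0, 0], "grip": 0},
])

```text
t: 26.1
tool_pos: [398.1, 2.2, 233.1]
ee_rot: [-3.141, 0.001, 0.53]
force: [-0.7, 0.3, 0.3]
width: 42.8
gripper_force: 0.0
```

apply_moves([
  {"angular": [0, 0, 6.92], "xyz": [0, 0, 0], "grip": 0},
  {"angular": [0, 0, 6.92], "xyz": [0, 0, 0], "grip": 0},
  {"angular": [0, 0, 6.92], "xyz": [0, 0, 0], "grip": 0},
  {"angular": [0, 0, 6.92], "xyz": [0, 0, 0], "grip": 0},
  {"angular": [0, 0, 6.92], "xyz": [0, 0, 0], "grip": 0},
  {"angular": [0, 0, 0], "xyz": [0.0225, 0.0272, 0], "grip": 0},
  {"angular": [0, 0, 0], "xyz": [0.0225, 0.0272, 0], "grip": 0},
  {"angular": [0, 0, 0], "xyz": [0.0225, 0.0272, 0], "grip": 0},
])

```text
t: 26.77
tool_pos: [460.5, -84.7, 233.2]
ee_rot: [3.141, 0.0, -0.067]
force: [0.2, 0.6, 0.5]
width: 42.4
gripper_force: 0.0
```

apply_moves([
  {"angular": [0, 0, 0], "xyz": [0.0225, 0.0272, 0], "grip": 0},
  {"angular": [0, 0, 0], "xyz": [0.0225, 0.0272, 0], "grip": 0},
  {"angular": [0, 0, 0], "xyz": [0, 0, 0], "grip": 0},
  {"angular": [0, 0, 0], "xyz": [0, 0, 0], "grip": 0},
  {"angular": [0, 0, 0], "xyz": [0, 0, 0], "grip": 0},
])

```text
t: 27.18
tool_pos: [500.4, -140.7, 232.5]
ee_rot: [-3.141, 0.003, -0.069]
force: [-0.1, 0.3, 0.7]
width: 42.4
gripper_force: 0.0
```

```bash
cat > chk.py <<'E'
from h import *
np.set_printoptions(precision=3,suppress=True)
o=ctrl.get_obs();print(o['t'],o['tool_pos'],o['ee_rot'])
f=grab('wrist','chk%d.png'%(o['t']*10));np.savez('chk.npz',**f)
r=np.array([489.9,-139.9]);X=np.array([.9977,-.0672]);Y=np.array([.0672,.9977])
P=lambda x,y,z: np.r_[r+x*X+y*Y,z]
def ortho(z):
    w=[(-30,90),(130,90),(130,-60),(-30,-60)]
    src=np.float32([proj(f,P(a,b,z)) for a,b in w])-.5; dst=np.float32([((a+30)*4,(90-b)*4) for a,b in w])
    return cv2.warpPerspective(f['color'],cv2.getPerspectiveTransform(src,dst),(640,600),flags=cv2.INTER_CUBIC).astype(np.float32)
def fit(n,img,x0,x1,y0,y1,vert):
    a=cv2.GaussianBlur(img,(0,0),2.5)[int((90-y1)*4):int((90-y0)*4),int((x0+30)*4):int((x1+30)*4)]
    d=np.abs(np.gradient(a,axis=1 if vert else 0)); i=d.argmax(1 if vert else 0)
    if vert: t=y1-np.arange(len(i))/4; s=x0+i/4
    else: t=x0+np.arange(len(i))/4; s=y1-i/4
    k=np.abs(s-np.median(s))<2.5; c=np.polyfit(t[k],s[k],1); print(n,'slope %.4f  mid %.2f at %.1f  sd %.2f frac %.2f'%(c[0],np.polyval(c,t[k].mean()),t[k].mean(),np.std(s[k]-np.polyval(c,t[k])),k.mean()))
g7,g13,g21,g32=map(ortho,(7.5,13,21,32))
br=lambda i:i[...,2]-i[...,0]; gr=lambda i:i.mean(2); yl=lambda i:(i[...,0]-i[...,2])
fit('plate edge',gr(g7),-6,6,50,80,1); fit('plate edge R',gr(g7),-6,6,-80,-48,1)
fit('stock outer z21',gr(g21),-28,-14,-25,35,1); fit('stock inner z21',br(g21),-6,6,-25,35,1)
fit('blade inner z13',gr(g13),20,100,-16,4,0); fit('blade/guide z13',yl(g13),25,105,-46,-28,0); fit('blade tip',gr(g13),112,128,-28,-10,1)
fit('guide left z32',yl(g32),25,100,-46,-26,0); fit('guide right z32',yl(g32),25,100,-66,-50,0)
E
python3 chk.py
```

```text
27.1833 [ 500.384 -140.695  232.536] [-3.141  0.003 -0.069]
plate edge slope -0.0154  mid 0.29 at 65.1  sd 0.42 frac 1.00
plate edge R slope 0.0034  mid 0.23 at -53.9  sd 0.14 frac 1.00
stock outer z21 slope -0.0023  mid -19.43 at 5.1  sd 0.12 frac 1.00
stock inner z21 slope -0.0021  mid -1.47 at 6.0  sd 0.09 frac 0.96
blade inner z13 slope 0.0036  mid -5.69 at 59.9  sd 0.16 frac 1.00
blade/guide z13 slope 0.0047  mid -37.22 at 64.5  sd 0.11 frac 0.76
blade tip slope 0.0004  mid 124.73 at -18.8  sd 0.07 frac 0.97
guide left z32 slope 0.0046  mid -35.31 at 60.9  sd 0.11 frac 0.72
guide right z32 slope 0.0045  mid -57.78 at 60.5  sd 0.17 frac 0.94
```

```bash
cat >> chk.py <<'E'
for xs in((28,50),(75,100)):
    for nm,g in(('z13',g13),('z32',g32)):
        a=g[:,(xs[0]+30)*4:(xs[1]+30)*4].mean(1)
        print(nm,xs,[(y,*a[int((90-y)*4)].astype(int)) for y in np.arange(-31,-41,-.5 if nm=='z13' else -2)])
E
python3 chk.py | tail -4
```

```text
z13 (28, 50) [(np.float64(-31.0), np.int64(122), np.int64(119), np.int64(110)), (np.float64(-31.5), np.int64(122), np.int64(119), np.int64(110)), (np.float64(-32.0), np.int64(122), np.int64(119), np.int64(110)), (np.float64(-32.5), np.int64(123), np.int64(120), np.int64(111)), (np.float64(-33.0), np.int64(124), np.int64(121), np.int64(113)), (np.float64(-33.5), np.int64(123), np.int64(120), np.int64(111)), (np.float64(-34.0), np.int64(119), np.int64(116), np.int64(108)), (np.float64(-34.5), np.int64(114), np.int64(111), np.int64(102)), (np.float64(-35.0), np.int64(104), np.int64(101), np.int64(90)), (np.float64(-35.5), np.int64(92), np.int64(87), np.int64(76)), (np.float64(-36.0), np.int64(81), np.int64(76), np.int64(60)), (np.float64(-36.5), np.int64(80), np.int64(72), np.int64(40)), (np.float64(-37.0), np.int64(89), np.int64(77), np.int64(23)), (np.float64(-37.5), np.int64(105), np.int64(90), np.int64(10)), (np.float64(-38.0), np.int64(123), np.int64(105), np.int64(3)), (np.float64(-38.5), np.int64(139), np.int64(119), np.int64(2)), (np.float64(-39.0), np.int64(152), np.int64(132),
[... 1454 characters left out ...]
t64(-38.0), np.int64(125), np.int64(112), np.int64(8)), (np.float64(-38.5), np.int64(142), np.int64(128), np.int64(10)), (np.float64(-39.0), np.int64(153), np.int64(139), np.int64(11)), (np.float64(-39.5), np.int64(158), np.int64(143), np.int64(13)), (np.float64(-40.0), np.int64(159), np.int64(145), np.int64(14)), (np.float64(-40.5), np.int64(158), np.int64(144), np.int64(14))]
z32 (75, 100) [(np.int64(-31), np.int64(132), np.int64(129), np.int64(120)), (np.int64(-33), np.int64(114), np.int64(110), np.int64(100)), (np.int64(-35), np.int64(87), np.int64(77), np.int64(21)), (np.int64(-37), np.int64(154), np.int64(139), np.int64(12)), (np.int64(-39), np.int64(158), np.int64(143), np.int64(13))]
```

```bash
python3 -c "
from bench import ctrl
print(ctrl.close_job())"
```

```text
the job is handed in; nothing more can be done
None
```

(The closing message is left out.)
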